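# Stand the fallen pair of singing birds in their left and right trays

## Task

The two singing birds of a pair have toppled over on the oak flap. Stand each one upright on its plinth in the tray of its own hand: the bird whose head is turned to its own left goes in the tray on the robot's left, the one whose head is turned to its own right in the tray on the robot's right. Set each bird down on the felt rather than dropping it, and do not disturb the other things lying on the flap.

Things in the scene. Friction and masses are not known exactly. Their poses are not given: they have to be found in the camera images.
- bird_left_mid (a point): Left-hand bird (head turned to its left): carved, yellow, 96 mm tall, 170 g, on a 52 mm square, 12 mm thick plinth. Point on its upright axis 50 mm above the plinth's underside; +z to the head, +x its left, +y tail. Grip the flat green wings: 30 mm apart along x, y -14 to 22, z -12 to 12 mm. Starts lying level, breast down, tail up, point 26 mm above the flap, head to one side.
- bird_right_mid (a point): Right-hand bird (head turned to its right): carved, yellow, 96 mm tall, 170 g, on a 52 mm square, 12 mm thick plinth. Point on its upright axis 50 mm above the plinth's underside; +z to the head, +x its left, +y tail. Grip the flat green wings: 30 mm apart along x, y -14 to 22, z -12 to 12 mm. Starts lying level, breast down, tail up, point 26 mm above the flap, head to one side.
- bird_left_beak (a point): Tip of the left-hand bird's orange beak, pointing along the bird's own +x; from the gripping point it lies 27 mm along +x, 14 mm along -y and 34 mm along z. Head 24 mm across on that line, centred at x 0. The tail is 18 mm wide, cocked, from y 12 to 45 mm and up to 14 mm above the gripping point. Axes as for the gripping point.
- bird_right_beak (a point): Tip of the right-hand bird's orange beak, pointing along the bird's own -x; from the gripping point it lies 27 mm along -x, 14 mm along -y and 34 mm along z. Head 24 mm across on that line, centred at x 0. The tail is 18 mm wide, cocked, from y 12 to 45 mm and up to 14 mm above the gripping point. Axes as for the gripping point.
- tray_left_floor (a point): Middle of the felt floor of the left-hand sorting tray, fixed, dark wood, lined with green felt, on the robot's left (the +y side) of the flap. Inner floor 112 x 112 mm; walls 6 mm thick standing 12 mm above this point; floor 6 mm above the flap; z up, x and y along the walls.
- tray_right_floor (a point): Middle of the felt floor of the right-hand sorting tray, fixed, dark wood, lined with blue felt, on the robot's right (the -y side) of the flap. Inner floor 112 x 112 mm; walls 6 mm thick standing 12 mm above this point; floor 6 mm above the flap; z up, x and y along the walls.
- flap_case: The slope-topped case with its oak flap folded down towards the robot, fixed. Origin on the hinge line at the middle, at the height of the cabinet top (work surface). The flap is 860 mm wide (y), 16 mm thick, and reaches from the origin 287 mm towards the robot (-x); the case behind rises from 34 mm at the hinge to 115 mm at its back, 260 mm farther on.
- loupe: Bystander: a black horn jeweller's loupe, a hollow tapered cup 34 mm across and 30 mm tall, standing on its wide end. Origin under its middle, on the flap. Leave it alone.
- snail_cam: Bystander: a brass stepped snail cam about 40 mm across and 6 mm thick with a 10 mm tall steel hub, lying flat. Origin under its middle, on the flap. Leave it alone.
- oil_pot: Bystander: a small brass oil pot with a steel lid, 33 mm across and 28 mm tall. Origin under its middle, on the flap. Leave it alone.
- whistle_tube: Bystander: a copper whistle tube 12 mm in diameter with square brass blocks at its ends, 92 mm long and 14 mm high, lying down. Origin under its middle, on the flap. Leave it alone.
- burnisher: Bystander: a burnisher with a bone handle and a steel tip, 140 mm long and 12 mm high, lying down. Origin under its middle, on the flap. Leave it alone.
- cage_door: Bystander: a silver-plated wire birdcage door with an arched top, 60 mm by 86 mm and 5 to 9 mm high, lying flat. Origin under its middle, on the flap. Leave it alone.
Not all that is in view belongs to the job. What is shaped like the part that bears bird_right_mid but purple or turquoise is not meant. What is shaped like the part that bears bird_left_mid but purple is not meant.

How it is judged:
By the outcome, as a careful person would: the job done as asked, in the order asked, and still so for the second after the job is handed in, with the robot touching nothing.
It also fails if it takes over 59 s, if anything falls off the work surface, if the arm or the gripper's body presses on something with over 40 N, if the wrist force passes 120 N, or if a joint passes its speed limit or range.

## Robot

A 6-joint arm with a two-finger parallel gripper is mounted at the origin on the work surface. World frame = base frame: x ahead of the robot, y to its left, z up, the work surface at z = 0. Lengths are in mm, angles in rad, forces in N, time in s.
With the tool pointing down it reaches from about 350 to 875 mm from the base axis. Payload 4.2 kg.
Tool frame: the origin (TCP) lies midway between the tips of the shut fingers; the grasp point (between the pads) lies 19 mm behind it; z points along the fingers, y is the direction in which the jaws open and shut (so a half turn about z gives the same grasp; the last joint's range is limited). The gripper opens to 85 mm and grips with 20 to 120 N. Pads are 22 mm wide; open, the fingers measure 114 mm over their backs; the gripper's body (76 mm by 85 mm) begins 54 mm behind the grasp point. The pads swing forward as they close: fully open they stand 13 mm farther back than shut.
Start: joints at [-1.086, 0.385, 0.008, 0, -1.194, -0.259], TCP at [139.946, -609.109, 231.312] pointing down, gripper open.
Joint ranges: [-3.14, 3.14], [-1.21, 2.06], [-1.07, 1.41], [-3.16, 2.05], [-2.99, -0.16], [-3.1, 3.1]. Speed limits (rad/s): [2.79, 2.79, 3.14, 3.14, 3.14, 3.14].

## Interface

Orientations are given as a unit quaternion [x, y, z, w].
In Python, from bench import arm, eyes, nets gives the robot as it stands.
- The arm moves only by the tool jog_arm, never from a script. Its argument "rows" is a list of rows, each a list of 3 entries, a list of its own where there are three numbers: the shift along the tool's x, y, z in cm, then the turn, a rotation vector about the tool's x, y, z in degrees, then the finger opening in cm, from 0 to 8.54. In form: [[[x, y, z], [ax, ay, az], jaw], ...]. A call has 1 to 10 rows; each row shifts and turns the commanded pose from where the row before left it, along the tool's axes as they then stand; what a row does not reach is not made up. A row lasts 1/8 s, in which the tool goes at most 62.5 mm and 10.7 degrees, less where a joint would pass 70% of its speed; a pose out of reach is approached as far as the arm can. A call with a gripper value outside its range is refused whole. The fingers move at their own pace and stop on an object; the grip force is fixed at half the most. Time passes only in rows, so rows that do not move let the fingers close. It gives the time, the measured TCP pose, the force and the opening at its end, in the units of the state.
- arm.read_state(): the state, without advancing time (a new reading comes with each control period).
- eyes.get_image(name): name is "side" or "top" or "wrist"; returns the picture (420x560x3 uint8, red, green, blue); there is no depth.
- eyes.camera_model(name): a dict with "K" (3x3 intrinsics, pixels), "k1" (the pictures are not rectified: a ray, as slopes to the right and down, at radius r is drawn at 1 + k1 r^2 times it, then the intrinsics apply), "rvec" (rotation vector, rad) and "tvec" (3), from world to camera coordinates, as OpenCV has them. Camera axes: x right, y down, z forward; pixel columns grow to the right and rows downward; lengths in mm; the calibration is good to about 2 mm. A picture is of the moment at which its call begins: read the wrist's pose just before it. camera_model takes no time and is no camera call; for the wrist camera it gives the pose at the moment of the call.
- arm.job_done(): hands the job in, once; it reports no verdict.
Trained networks look in the newest picture that a camera, given by its name, has taken for a name from the list of things; names that differ only in an ending like _2 or _b are one class to them, and where a whole thing is asked for, a point or a joint stands for the part that bears it (a point fixed in the world has none). Each returns a list of dicts, best first, with "conf" (0 to 1); they miss things now and then, are a little off and sometimes report something else, mostly with a low value. They report only what shows in the picture. A call takes as long as a camera call. They do not tell look-alikes from the thing itself.
- nets.boxes_of(camera, name): "position" ([column, row] as shares, 0 to 1, of the picture: columns of its width, rows of its height, amid what is visible of it).
The state is a dict: "clock": time; "joints": joint angles; "joint_vel": joint speeds; "joint_efforts": joint torques, N m; "position": TCP position; "ee_rot": TCP orientation; "contact_force": force on the tool from outside, world axes, zero at the start; "wrist_torque": the same for the moment, N m; "gripper_width": finger opening in mm.
Only numpy, scipy, OpenCV 4.12 (cv2) and the standard library are available. Lean on these libraries where they do the work, as an engineer would, in place of code of your own. Each camera call takes 0.05 s, during which the arm holds its last target.

## Working session

There is one attempt and no reset: what is moved stays moved. The work goes in short steps, Python scripts to look and compute and a tool call to move; the robot and the scene stay as the last step left them, time stands still between calls to the robot, and variables do not carry over. Pictures are saved under pics/ and viewed, and the job is handed in when it is done.

Besides the shell and the picture viewer there is one more tool, called after "Emit:" as name(argument=value, ...) on one line, values as JSON. jog_arm: Moves the arm, as the interface text tells. Its arguments: {"type":"object","properties":{"rows":{"type":"array","items":{"type":"array"}}},"required":["rows"]}

```bash
ls; mkdir -p pics
python3 - <<'E'
from bench import arm, eyes, nets
import cv2
s=arm.read_state();print(s)
for n in ("side","top"):
    im=eyes.get_image(n);cv2.imwrite(f"pics/{n}0.png",im[:,:,::-1])
    m=eyes.camera_model(n);print(n,m)
    for t in ("bird_left_mid","bird_right_mid","bird_left_beak","bird_right_beak","tray_left_floor","tray_right_floor"):
        print(t,[(round(d["position"][0]*560,1),round(d["position"][1]*420,1),round(d["conf"],2)) for d in nets.boxes_of(n,t)])
E
```

```text
pics
{'clock': 0.0, 'joints': array([-1.08639637e+00,  3.85578024e-01,  6.62092794e-03, -4.70827825e-04,
       -1.19394424e+00, -2.58598229e-01]), 'joint_vel': array([-6.46536616e-04,  3.89441729e-04, -6.72259870e-05,  9.96671501e-04,
        3.49383071e-04, -6.43417480e-05]), 'joint_efforts': array([ 5.15094198e-04, -3.92288804e+01,  1.88399273e+01,  4.18613657e+00,
       -4.63918783e-03,  1.20519394e-05]), 'position': array([ 139.8175141 , -608.57962279,  230.21085306]), 'ee_rot': array([-1.12574792e-01,  9.93642673e-01,  1.06013412e-03, -1.78194749e-04]), 'contact_force': array([-1.080679  , -0.07540749,  0.23883139]), 'wrist_torque': array([0.00415253, 0.00989599, 0.01679572]), 'gripper_width': 85.28762921242159}
side {'K': array([[470.18003693,   0.        , 274.87665888],
       [  0.        , 470.18003693, 209.7735695 ],
       [  0.        ,   0.        ,   1.        ]]), 'k1': -0.1580492162142468, 'rvec': array([ 0.90188645, -2.26512354,  1.32516195]), 'tvec': array([360.2583044 , 220.58355256, 780.14525614])}
bird_left_mid [(237.1, 220.9, 0.94), (281.3, 283.6, 0.79), (281
[... 359 characters left out ...]
.32)]
top {'K': array([[527.67995801,   0.        , 283.10547867],
       [  0.        , 527.67995801, 204.91386311],
       [  0.        ,   0.        ,   1.        ]]), 'k1': -0.04173942892727392, 'rvec': array([ 2.13723756, -2.1751842 ,  0.11459311]), 'tvec': array([   6.84706921,  479.33945311, 1141.08699752])}
bird_left_mid [(213.4, 276.4, 0.88), (156.2, 321.0, 0.7), (244.1, 181.4, 0.68)]
bird_right_mid [(282.0, 262.9, 0.88), (390.1, 258.3, 0.87), (349.0, 173.3, 0.66)]
bird_left_beak [(248.9, 182.8, 0.81), (158.7, 327.3, 0.77)]
bird_right_beak [(282.8, 262.6, 0.67), (388.4, 259.1, 0.64), (348.2, 174.9, 0.59)]
tray_left_floor [(152.3, 193.4, 0.89)]
tray_right_floor [(448.3, 168.5, 0.74)]
```

View pics/top0.png

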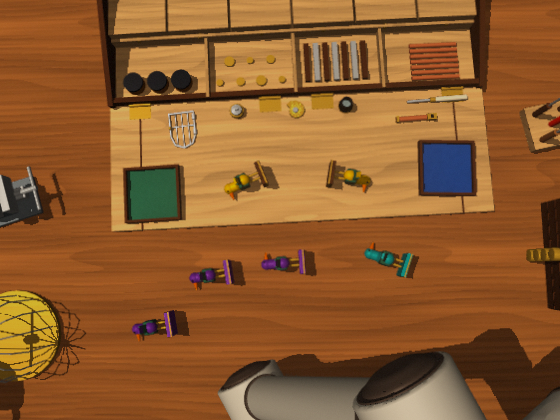

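View pics/side0.png

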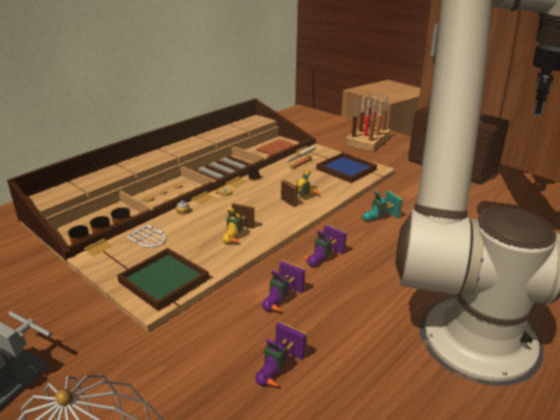

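Run:
```python
import cv2
a=cv2.imread('pics/top0.png')[130:360,120:440]; cv2.imwrite('pics/top0c.png',cv2.resize(a,(800,575),interpolation=cv2.INTER_CUBIC))
a=cv2.imread('pics/side0.png')[160:380,190:450]; cv2.imwrite('pics/side0c.png',cv2.resize(a,(700,592),interpolation=cv2.INTER_CUBIC))
```

```text
(no output)
```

View pics/top0c.png

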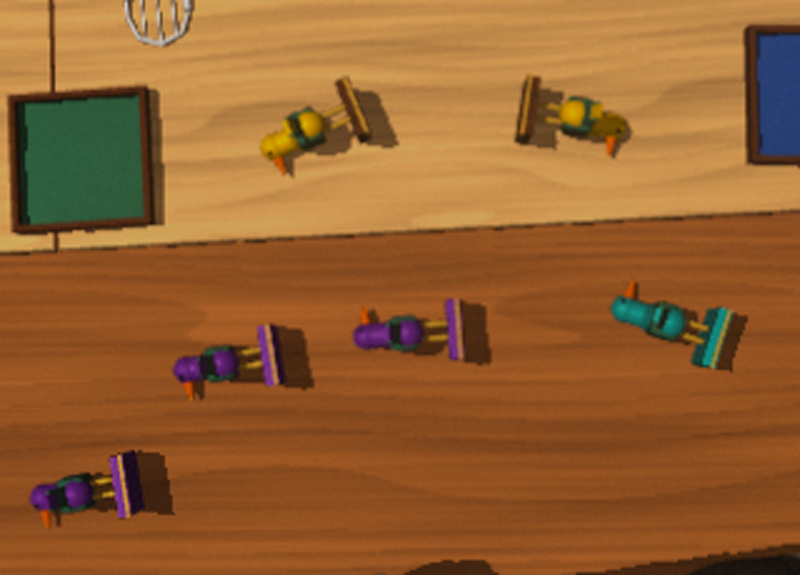

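View pics/side0c.png

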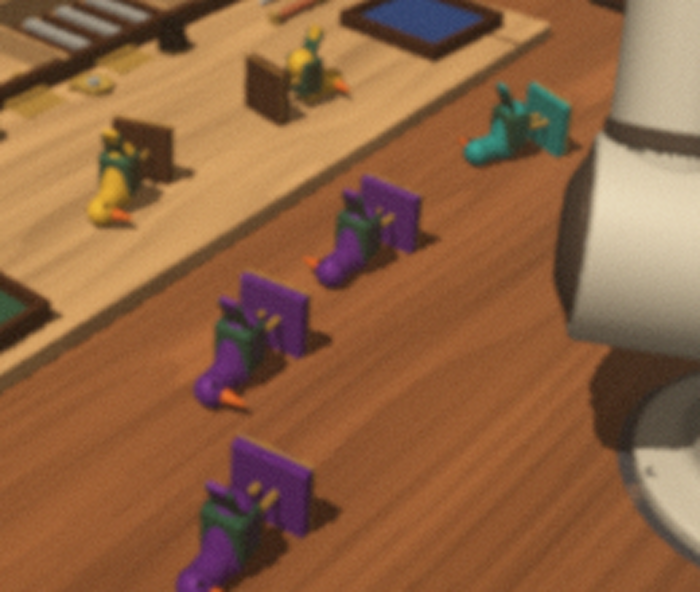

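Candidates in the top view: yellow at (244,181) and (349,174), purple at (212,275), (285,263) and (155,326), and turquoise at (390,258). Only the yellow ones are on the flap. At (244,181) the head points to robot +y and the beak towards the robot, which is the bird's own +x, so this is the LEFT bird. At (349,174) the head points to -y and the beak towards the robot, which is its own -x, so this is the RIGHT bird.

```bash
cat > h.py <<'E'
import numpy as np, cv2
from scipy.spatial.transform import Rotation as R
def ray(m,px):
    K=np.array(m['K']);d=np.array([m['k1'],0,0,0,0.])
    # custom distortion: p*(1+k1 r^2) = opencv k1
    u=cv2.undistortPoints(np.array([[px]],float),K,d)[0,0]
    Rm=cv2.Rodrigues(np.array(m['rvec']))[0];t=np.array(m['tvec']).ravel()
    v=Rm.T@np.array([u[0],u[1],1.]);return -Rm.T@t,v/np.linalg.norm(v)
def tri(obs):
    A=np.zeros((3,3));b=np.zeros(3)
    for m,p in obs:
        o,v=ray(m,p);P=np.eye(3)-np.outer(v,v);A+=P;b+=P@o
    X=np.linalg.solve(A,b)
    return X,[round(float(np.linalg.norm((np.eye(3)-np.outer(ray(m,p)[1],ray(m,p)[1]))@(X-ray(m,p)[0]))),1) for m,p in obs]
def onz(m,p,z):
    o,v=ray(m,p);return o+v*(z-o[2])/v[2]
def proj(m,X):
    K=np.array(m['K']);return cv2.projectPoints(np.atleast_2d(np.array(X,float)),np.array(m['rvec'],float),np.array(m['tvec'],float),K,np.array([m['k1'],0,0,0,0.]))[0][:,0]
E
python3 - <<'E'
from h import *
from bench import eyes,arm
T=eyes.camera_model('top');S=eyes.camera_model('side')
for n,a,b in (("L",(244.1,181.4),(237.1,220.9)),("R",(349,173.3),(297,189.4)),("TL",(152.3,193.4),(162,276.1)),("TR",(448.3,168.5),(346.7,167.6))):
    print(n,tri([(T,a),(S,b)]))
m=eyes.camera_model('wrist');print(m,ray(m,(280,210)),arm.read_state()['position'])
E
```

```text
L (array([529.71824581,  82.34713727,  51.39751893]), [0.3, 0.3])
R (array([ 549.52947956, -146.17733173,   36.39674571]), [4.2, 4.2])
TL (array([512.32708509, 292.25831067,  25.73215226]), [2.0, 2.0])
TR (array([ 558.25847174, -372.82869593,   20.69926595]), [2.9, 2.9])
{'K': array([[307.42290269,   0.        , 282.46358144],
       [  0.        , 307.42290269, 206.11158043],
       [  0.        ,   0.        ,   1.        ]]), 'k1': 0.0005356178610934682, 'rvec': array([-1.82372891, -2.29185325, -0.35642642]), 'tvec': array([624.7220013 , -38.13352242, 379.43862986])} (array([  63.63660199, -626.61683239,  372.83662175]), array([ 0.30899609,  0.06346907, -0.94894314])) [ 139.95439509 -609.0907366   231.3028043 ]
```

Emit:
jog_arm(rows=[[[-3.9,3.9,-0.7],[0,0,0],8.5],[[-3.9,3.9,-0.7],[0,0,0],8.5],[[-3.9,3.9,-0.7],[0,0,0],8.5],[[-3.9,3.9,-0.7],[0,0,0],8.5],[[-3.9,3.9,-0.7],[0,0,0],8.5],[[-3.9,3.9,-0.7],[0,0,0],8.5],[[-3.9,3.9,-0.7],[0,0,0],8.5],[[-3.9,3.9,-0.7],[0,0,0],8.5],[[-3.9,3.9,-0.7],[0,0,0],8.5],[[-3.9,3.9,-0.7],[0,0,0],8.5]])

```text
clock: 1.95
position: [433.4, -140.0, 302.0]
ee_rot: [-0.113, 0.994, -0.0, 0.001]
contact_force: [0.6, -0.1, -0.5]
gripper_width: 85.3
```

```bash
cat >> h.py <<'E'
def log():
    from bench import arm
    s=arm.read_state()
    open('log.txt','a').write(repr(list(map(float,s['joints'])))+';'+repr(list(map(float,s['position'])))+';'+repr(list(map(float,s['ee_rot'])))+'\n')
    print(round(s['clock'],2),'j',np.round(s['joints'],3),'p',np.round(s['position'],1),'F',np.round(s['contact_force'],1),'w',round(s['gripper_width'],1));print(np.round(R.from_quat(s['ee_rot']).as_matrix(),3).tolist())
    return s
def snap(name,tag):
    from bench import eyes
    m=eyes.camera_model(name) if name=='wrist' else None
    im=eyes.get_image(name)
    m=m or eyes.camera_model(name)
    cv2.imwrite(f'pics/{tag}.png',im[:,:,::-1]);np.save(f'pics/{tag}.npy',m,allow_pickle=True);return m
def cm(tag): return np.load(f'pics/{tag}.npy',allow_pickle=True).item()
E
python3 -c "
from h import *
log();snap('wrist','w1')"
```

```text
1.95 j [ 0.046  0.041 -0.26   0.    -1.268 -1.391] p [ 433.4 -140.   302. ] F [ 0.6 -0.1 -0.5] w 85.3
[[-0.975, -0.224, 0.001], [-0.224, 0.975, -0.0], [-0.001, -0.0, -1.0]]
```

View pics/w1.png

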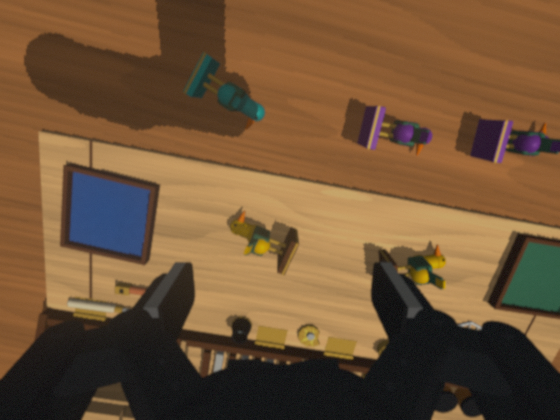

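Emit:
jog_arm(rows=[[[0,0,0],[0,0,-10.6],8.5],[[0,0,0],[0,0,-10.6],8.5],[[0,0,0],[0,0,-10.6],8.5],[[0,0,0],[0,0,-10.6],8.5],[[0,0,0],[0,0,-10.6],8.5],[[0,0,0],[0,0,-10.6],8.5],[[0,-4,1],[0,0,0],8.5],[[0,-4,1],[0,0,0],8.5]])

```text
clock: 3.0
position: [511.5, -160.6, 281.9]
ee_rot: [-0.619, 0.785, -0.001, 0.001]
contact_force: [-0.4, 0.4, 0.6]
gripper_width: 85.0
```

```bash
python3 -c "
from h import *
log();snap('wrist','w2')"
```

```text
3.0 j [-0.002  0.199 -0.127  0.    -1.244 -0.233] p [ 511.5 -160.6  281.9] F [-0.4  0.4  0.6] w 85.0
[[-0.233, -0.973, 0.002], [-0.973, 0.233, -0.0], [-0.0, -0.002, -1.0]]
```

View pics/w2.png

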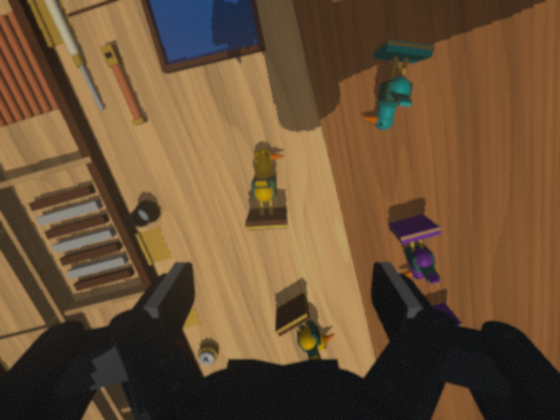

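Run:
```python
import cv2,numpy as np
def c(t,x,y,w=56,h=42,s=7):
    a=cv2.imread(f'pics/{t}.png')[y-h:y+h,x-w:x+w];a=cv2.resize(a,None,fx=s,fy=s,interpolation=cv2.INTER_CUBIC)
    for k in range(0,2*w,10): cv2.putText(a,str(x-w+k),(k*s,10),0,.35,(255,255,255),1);cv2.line(a,(k*s,12),(k*s,18),(255,255,255),1)
    for k in range(0,2*h,10): cv2.putText(a,str(y-h+k),(0,k*s+4),0,.35,(255,255,255),1)
    return a
def sv(n,*l): 
    o=np.vstack([np.hstack(l[:2]),np.hstack(l[2:])]);cv2.imwrite(f'pics/{n}.png',o);print(o.shape)
sv('cR',c('w1',265,240,56,42),c('w2',268,190,56,42)) if 0 else cv2.imwrite('pics/cR1.png',c('w1',265,240))
cv2.imwrite('pics/cR2.png',c('w2',268,190,56,48,6))
cv2.imwrite('pics/cL1.png',c('w1',420,268))
cv2.imwrite('pics/cLt.png',c('top0',247,182,45,40,8)); cv2.imwrite('pics/cRt.png',c('top0',350,177,45,40,8))
```

```text
(no output)
```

View pics/cR1.png

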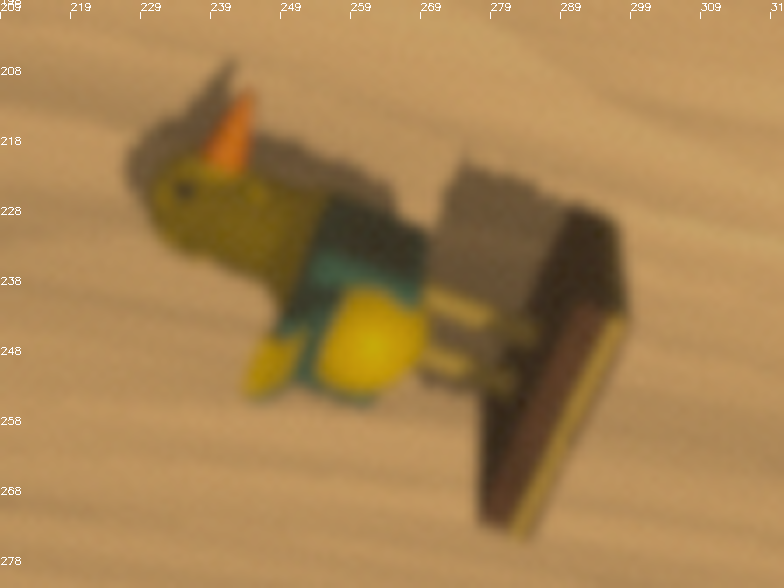

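View pics/cR2.png

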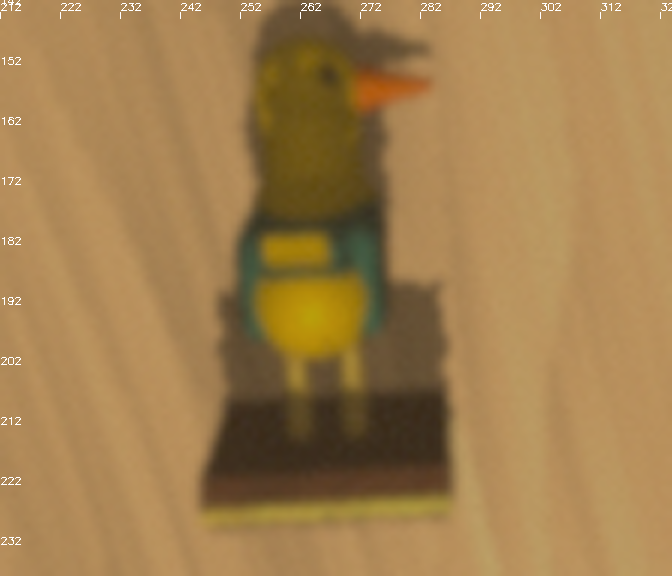

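View pics/cRt.png

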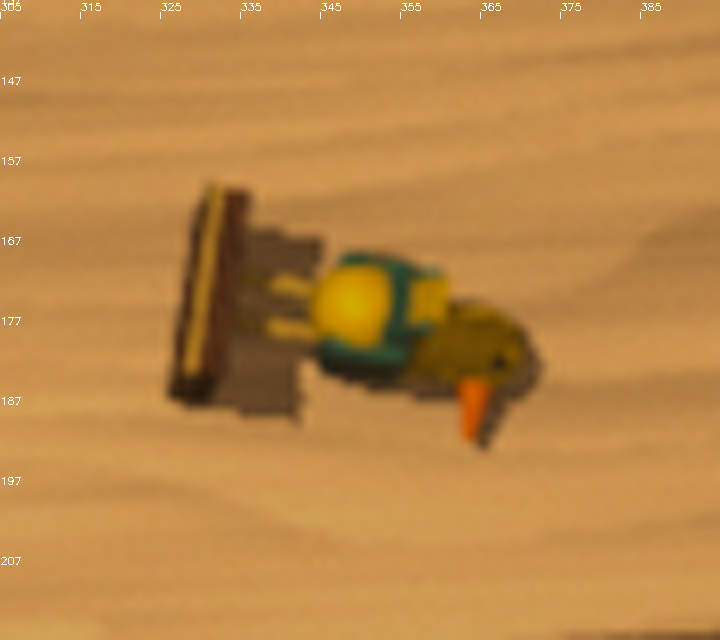

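```bash
cat >> h.py <<'E'
from scipy.optimize import least_squares
def birdR(yaw,tilt=(0,0)):
    z=np.array([np.cos(yaw),np.sin(yaw),0]);y=np.array([0,0,1.]);x=np.cross(y,z)
    return np.stack([x,y,z],1)
def fitbird(obs,x0):
    # obs: (model, pt_b, px)
    def f(p):
        Rb=birdR(p[3]);return np.concatenate([proj(m,Rb@np.array(b,float)+p[:3])[0]-np.array(q) for m,b,q in obs])
    r=least_squares(f,x0,loss='soft_l1');return r.x,f(r.x).reshape(-1,2)
E
cat > r.py <<'E'
from h import *
from bench import eyes
T=eyes.camera_model('top');W1=cm('w1');W2=cm('w2')
A=(-26,26,-50);B=(26,26,-50);a=(-26,26,-38);b=(26,26,-38);k=(-27,-14,34)
obs=[(W1,k,(244.3,211.1)),(W1,A,(298.9,243.4)),(W1,B,(284.3,275.1)),(W1,a,(292.3,241.1)),(W1,b,(278,272.6)),
(W2,k,(284,156.3)),(W2,A,(287,227.7)),(W2,B,(245.7,229.7)),(W2,a,(287,219)),(W2,b,(246.7,221.5)),
(T,k,(363.75,192)),(T,A,(328.1,183.9)),(T,B,(331.3,160.1)),(T,a,(333.5,184.2)),(T,b,(336.3,161))]
for o in (obs,obs[:10],obs[10:],obs[:5],obs[5:10]):
    p,r=fitbird(o,[545,-146,42,np.radians(-103)]);print(np.round(p[:3],1),np.degrees(p[3]).round(1),np.abs(r).max().round(1));
p,r=fitbird(obs,[545,-146,42,np.radians(-103)]);print(r.round(1).tolist())
E
python3 r.py
```

```text
[ 536.9 -150.6   42.7] -99.5 1.9
[ 537.5 -149.8   40.6] -99.6 1.9
[ 538.5 -153.4   31.5] -99.0 0.3
[ 539.  -149.3   39.1] -99.0 1.0
[ 537.5 -148.3   35.3] -99.9 1.2
[[-0.5, -0.7], [0.3, 0.1], [-0.1, 0.3], [-1.4, -0.8], [-1.9, -0.2], [-0.0, -0.9], [0.8, 0.3], [0.3, 0.9], [0.2, -0.1], [-1.7, 0.1], [-0.6, 0.1], [-1.1, -0.5], [-0.9, -0.3], [-0.9, -0.0], [-0.4, -0.4]]
```

View pics/cL1.png

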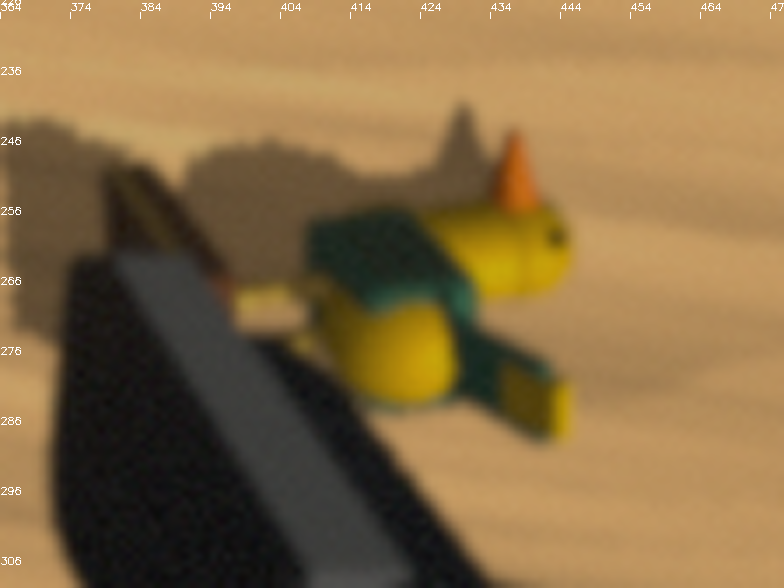

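View pics/cLt.png

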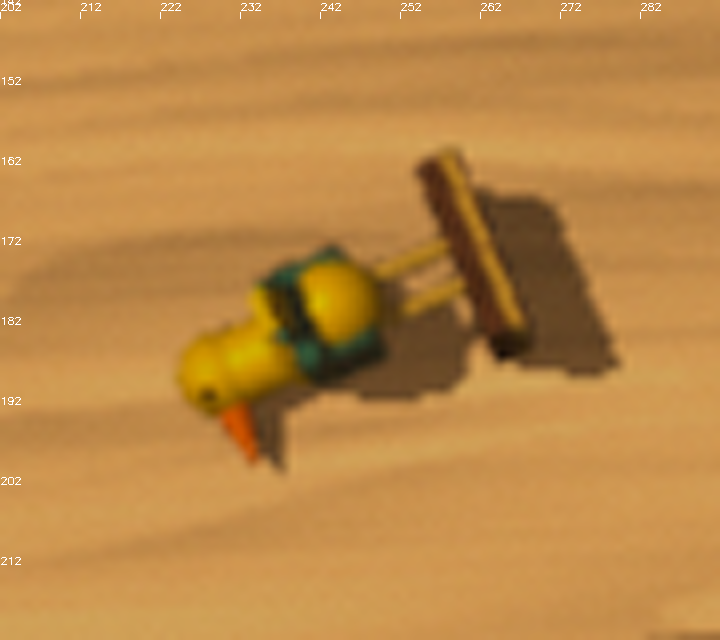

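```bash
cat > kin.py <<'E'
import numpy as np
from scipy.spatial.transform import Rotation as R
from scipy.optimize import least_squares
def rot(a,t): return R.from_rotvec(np.array(a,float)*t).as_matrix()
X,Y,Z=np.eye(3)
def fk(j,g):
    d1,a2,a3,off,lt,e=g   # e: elbow offset
    R1=rot(Z,j[0]);p=np.array([0,0,d1])
    R2=R1@rot(Y,j[1]);p=R1@p+R2@np.array([0,0,a2])
    R3=R2@rot(Y,-j[2]);R4=R3@rot(X,j[3]*SG[0])
    p=p+R3@np.array([0,0,e])+R4@np.array([a3,0,0])
    R5=R4@rot(Y,-j[4])
    p=p+R5@np.array([0,-off,0])
    R6=R5@rot(X,SG[1]*j[5])
    # tool: at zero, tool z = X(out), tool x = -Y, tool y = -Z
    Rt=R6@np.stack([-Y,-Z,X],1)
    return p+R6@np.array([lt,0,0]),Rt
SG=[1,-1]
def load():
    D=[]
    for l in open('log.txt'):
        a=[eval(s) for s in l.split(';')];D.append((np.array(a[0]),np.array(a[1]),R.from_quat(a[2]).as_matrix()))
    D.append((np.array([-1.086,.385,.008,0,-1.194,-.259]),np.array([139.946,-609.109,231.312]),None));return D
def fit(D,g0=(190,410,430,150,300,0)):
    f=lambda g:np.concatenate([fk(j,g)[0]-p for j,p,_ in D]+[0.01*(np.array(g)-g0)]);r=least_squares(f,g0);return r.x,f(r.x)
if __name__=='__main__':
    D=load();g,r=fit(D);print(g.round(1),np.abs(r[:-6]).max().round(2));print(r[:-6].round(1))
    for j,p,Rm in D:
        if Rm is not None: print(np.degrees(np.linalg.norm(R.from_matrix(fk(j,g)[1].T@Rm).as_rotvec())).round(2))
E
python3 kin.py
python3 - <<'E'
import cv2
import sys
t,x,y,w,h,s='w2',300,320,56,42,7
a=cv2.imread(f'pics/{t}.png')[y-h:y+h,x-w:x+w];a=cv2.resize(a,None,fx=s,fy=s,interpolation=cv2.INTER_CUBIC);cv2.imwrite('pics/cL2.png',a)
E
```

```text
[173.9 562.4 419.6 159.9 316.6   7.8] 0.11
[ 0.1 -0.  -0.  -0.1 -0.1  0.   0.1  0.1  0. ]
0.02
0.01
```

View pics/cL2.png

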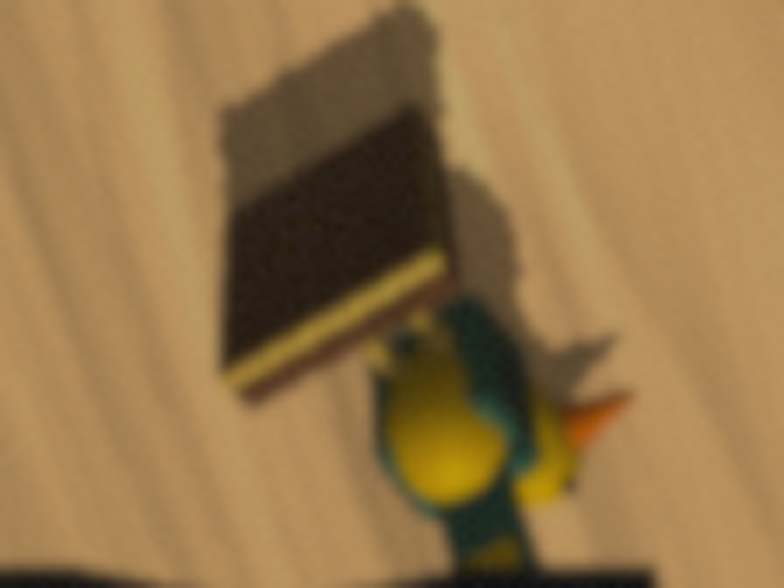

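```bash
cat > l.py <<'E'
from h import *
from bench import eyes
T=eyes.camera_model('top');W1=cm('w1');W2=cm('w2')
A=(26,26,-50);B=(-26,26,-50);a=(26,26,-38);b=(-26,26,-38);k=(27,-14,34)
obs=[(W1,k,(437.6,244.9)),
(W2,k,(334.3,334.4)),(W2,A,(306.9,313.7)),(W2,B,(275.7,332)),(W2,a,(310,318)),(W2,b,(280,336.3)),(W2,(26,-26,-50),(302.6,292.7)),(W2,(-26,-26,-50),(277.6,307.3)),
(T,k,(233.5,199.75)),(T,A,(267.6,183)),(T,B,(258.9,160.75)),(T,a,(263.5,183.9)),(T,b,(254.5,163))]
for o in (obs,obs[:8],obs[8:]):
    p,r=fitbird(o,[530,80,42,np.radians(115)]);print(np.round(p[:3],1),np.degrees(p[3]).round(1),np.abs(r).max().round(1));
    if o is obs: print(r.round(1).tolist())
E
python3 l.py
cat > tr.py <<'E'
# trays: project corners
from h import *
from bench import eyes
T=eyes.camera_model('top')
for n in('top0','w1'):
    im=cv2.imread(f'pics/{n}.png').astype(int);b,g,r=im[...,0],im[...,1],im[...,2]
    m=T if n=='top0' else cm('w1')
    for nm,mask in(('L',(g>r+15)&(g>b+5)&(g>40)),('R',(b>r+30)&(b>g+15))):
        mk=mask.astype(np.uint8);mk=cv2.morphologyEx(mk,cv2.MORPH_OPEN,np.ones((3,3)))
        c=max(cv2.findContours(mk,0,2)[0],key=cv2.contourArea);q=cv2.minAreaRect(c)
        print(n,nm,cv2.contourArea(c),np.round(q[0],1),np.array([onz(m,x,22)[:2].round(1) for x in cv2.boxPoints(q)]).tolist(),onz(m,q[0],22).round(1))
E
python3 tr.py
```

```text
[529.6  85.8  43.4] 110.7 1.8
[[-0.2, -0.4], [0.1, 0.1], [-0.5, -0.4], [-0.8, -1.0], [1.2, 1.4], [-0.2, 0.6], [1.3, -1.2], [-1.8, 0.5], [0.1, 0.2], [0.3, -0.2], [0.2, -0.1], [-0.8, 0.9], [-0.6, -0.3]]
[530.2  89.   39.2] 110.8 1.7
[531.2  86.   35.5] 110.6 0.8
top0 L 2113.0 [152.8 193.4] [[565.5, 346.1], [568.1, 241.4], [458.0, 235.7], [455.1, 339.1]] [511.4 290.5  22. ]
top0 R 2162.5 [447.  167.5] [[505.7, -314.5], [612.8, -319.8], [611.0, -428.8], [503.7, -422.3]] [ 558.  -371.2   22. ]
w1 L 2792.5 [535.6 275.8] [[567.5, 252.3], [462.0, 218.8], [456.6, 307.9], [562.7, 348.3]] [510.3 281.   22. ]
w1 R 4918.5 [106.6 214.1] [[610.8, -440.9], [504.9, -421.3], [506.5, -308.4], [614.7, -320.3]] [ 557.4 -373.    22. ]
```

```bash
cat >> kin.py <<'E'
LO=np.array([-3.14,-1.21,-1.07,-3.16,-2.99,-3.1]);HI=np.array([3.14,2.06,1.41,2.05,-.16,3.1])
def ik(p,Rm,j0,g):
    f=lambda j:(lambda q:np.concatenate([(q[0]-p)/300,R.from_matrix(q[1].T@Rm).as_rotvec()]))(fk(j,g))
    r=least_squares(f,np.clip(j0,LO+1e-3,HI-1e-3),bounds=(LO,HI));return r.x,np.linalg.norm(r.fun)
def toolR(zb,yb,th,sx=1):
    # bird axes -> tool
    z=-yb*np.cos(th)-zb*np.sin(th); x=sx*(zb*np.cos(th)-yb*np.sin(th)); return np.stack([x,np.cross(z,x),z],1)
def az(d): return np.array([np.cos(np.radians(d)),np.sin(np.radians(d)),0])
def track(poses,j,g,n=12):
    from scipy.spatial.transform import Slerp
    p0,R0=fk(j,g);out=[];
    for p,Rm in poses:
        S=Slerp([0,1],R.from_matrix([R0,Rm]));worst=0;mg=9;st=0
        for t in np.linspace(0,1,n+1)[1:]:
            jn,e=ik(p0+(p-p0)*t,S(t).as_matrix(),j,g);worst=max(worst,e);st=max(st,np.abs(jn-j).max());mg=min(mg,(jn-LO).min(),(HI-jn).min());j=jn
        out.append((j.round(2).tolist(),'err',round(worst,4),'margin',round(mg,2),'step',round(st,2)));p0,R0=p,Rm
    return out,j
def lying(c,yaw,th,gy=4,gz=0,sx=1,back=0):
    zb=az(yaw);yb=Z;Rm=toolR(zb,yb,th,sx);return np.array(c)+gy*yb+gz*zb+(19-back)*Rm[:,2],Rm
def standing(c,phi,th,gy=4,gz=0,sx=1,h=50,back=0):
    # c = point on floor; tool horizontally toward phi = -y_b
    yb=-az(phi);zb=Z;Rm=toolR(zb,yb,th,sx);return np.array(c)+h*Z+gy*yb+gz*zb+(19-back)*Rm[:,2],Rm
E
cat > plan.py <<'E'
from kin import *
D=load();g,_=fit(D);j=D[-2][0]
for lt in (250,316,380):
  gg=g.copy();gg[4]=lt;gg[0]+=lt-g[4]
  for thd in(25,40):
   th=np.radians(thd)
   c=(537,-150,42)
   p1,R1=lying(c,-99.5,th,back=80);p2,R2=lying(c,-99.5,th);p3=p2+[0,0,120]
   for phi in(-130,-100,-70,-40):
    q,Rq=standing((558,-372,22),phi,th)
    o,_=track([(p1,R1),(p2,R2),(p3,R2),(q+[0,0,110],Rq),(q,Rq)],j,gg)
    print(lt,thd,phi);[print('  ',x) for x in o]
E
python3 plan.py
```

```text
250 25 -130
   ([-0.25, 0.46, -0.1, 0.49, -1.1, 0.34], 'err', np.float64(0.0), 'margin', np.float64(0.93), 'step', np.float64(0.05))
   ([-0.2, 0.55, -0.17, 0.55, -0.95, 0.38], 'err', np.float64(0.0), 'margin', np.float64(0.79), 'step', np.float64(0.01))
   ([-0.19, 0.39, -0.08, 0.48, -1.15, 0.24], 'err', np.float64(0.0), 'margin', np.float64(0.8), 'step', np.float64(0.02))
   ([-0.15, 0.7, -0.23, -0.89, -1.51, -1.03], 'err', np.float64(0.0), 'margin', np.float64(0.83), 'step', np.float64(0.14))
   ([-0.16, 0.83, -0.29, -0.91, -1.4, -1.18], 'err', np.float64(0.0), 'margin', np.float64(0.78), 'step', np.float64(0.01))
250 25 -100
   ([-0.25, 0.46, -0.1, 0.49, -1.1, 0.34], 'err', np.float64(0.0), 'margin', np.float64(0.93), 'step', np.float64(0.05))
   ([-0.2, 0.55, -0.17, 0.55, -0.95, 0.38], 'err', np.float64(0.0), 'margin', np.float64(0.79), 'step', np.float64(0.01))
   ([-0.19, 0.39, -0.08, 0.48, -1.15, 0.24], 'err', np.float64(0.0), 'margin', np.float64(0.8), 'step', np.float64(0.02))
   ([-0.23, 0.54, -0.6, -1.42, -1.16, -1.09], 'err', np.float64(0.0), 'margin', np.float64(0.47), 
[... 13259 characters left out ...]
p.float64(0.0), 'margin', np.float64(0.15), 'step', np.float64(0.03))
380 40 -40
   ([-0.53, 0.64, 0.07, 0.67, -1.34, 0.63], 'err', np.float64(0.0), 'margin', np.float64(0.95), 'step', np.float64(0.08))
   ([-0.46, 0.69, -0.01, 0.72, -1.2, 0.68], 'err', np.float64(0.0), 'margin', np.float64(1.04), 'step', np.float64(0.01))
   ([-0.45, 0.53, 0.05, 0.68, -1.37, 0.52], 'err', np.float64(0.0), 'margin', np.float64(1.06), 'step', np.float64(0.01))
   ([-0.82, 0.29, -0.76, -3.16, -0.35, -1.51], 'err', np.float64(0.0896), 'margin', np.float64(0.0), 'step', np.float64(1.18))
   ([-0.82, 0.55, -0.84, -3.16, -0.69, -1.51], 'err', np.float64(0.0893), 'margin', np.float64(0.0), 'step', np.float64(0.03))
```

```bash
cat > mv.py <<'E'
from kin import *
def rows(p,Rm,n,w,p0=None,R0=None):
    from bench import arm
    if p0 is None:
        s=arm.read_state();p0=s['position'];R0=R.from_quat(s['ee_rot']).as_matrix()
    rv=R.from_matrix(R0.T@Rm).as_rotvec()/n
    A=sum(R.from_rotvec(k*rv).as_matrix() for k in range(n))
    d=np.linalg.solve(A,R0.T@(np.array(p)-p0))
    print(n,'x',[np.round(d/10,2).tolist(),np.round(np.degrees(rv),2).tolist(),w],'step',np.linalg.norm(d).round(1),'deg',np.degrees(np.linalg.norm(rv)).round(1))
if __name__=='__main__':
    p,Rm=lying((537,-150,42),-99.5,np.radians(30),back=90)
    rows(p,Rm,5,8.5)
E
python3 mv.py
```

```text
5 x [[1.11, -0.43, 3.3], [-0.2, -6.01, -0.77], 8.5] step 35.1 deg 6.1
```

Emit:
jog_arm(rows=[[[1.1,-0.4,3.3],[-0.2,-6,-0.8],8.5],[[1.1,-0.4,3.3],[-0.2,-6,-0.8],8.5],[[1.1,-0.4,3.3],[-0.2,-6,-0.8],8.5],[[1.1,-0.4,3.3],[-0.2,-6,-0.8],8.5],[[1.1,-0.4,3.3],[-0.2,-6,-0.8],8.5],[[0,0,0],[0,0,0],8.5]])

```text
clock: 3.8
position: [523.4, -184.0, 106.6]
ee_rot: [-0.623, 0.738, 0.17, 0.196]
contact_force: [-0.8, 0.1, 0.7]
gripper_width: 85.3
```

```bash
python3 -c "
from h import *
log();snap('wrist','w3')"; python3 kin.py
python3 - <<'E'
from h import *
m=cm('w3');im=cv2.imread('pics/w3.png')
Rb=birdR(np.radians(-99.5));c=np.array([537,-150,42.])
for q in [(-27,-14,34),(0,0,0),(0,4,0)]+[(x,y,-50) for x in(-26,26) for y in(-26,26)]+[(x,y,z) for x in(-15,15) for y in (22,) for z in(-12,12)]:
    u=proj(m,Rb@np.array(q,float)+c)[0];cv2.circle(im,tuple(int(round(v)) for v in u),3,(255,0,255),1)
cv2.imwrite('pics/w3o.png',cv2.resize(im,(800,600)))
E
```

```text
3.8 j [-0.357  0.497 -0.054 -0.557 -1.194  0.443] p [ 523.4 -184.   106.6] F [-0.8  0.1  0.7] w 85.3
[[-0.147, -0.986, 0.078], [-0.852, 0.167, 0.496], [-0.502, 0.007, -0.865]]
[ 272.3  784.4  695.6  155.1 -316.4 -917.4] 52.76
[ -3.1   4.5 -12.3   8.3   4.7 -15.8  10.3  10.2  52.8   4.1   2.7 -24.7]
0.02
0.01
63.81
```

View pics/w3o.png

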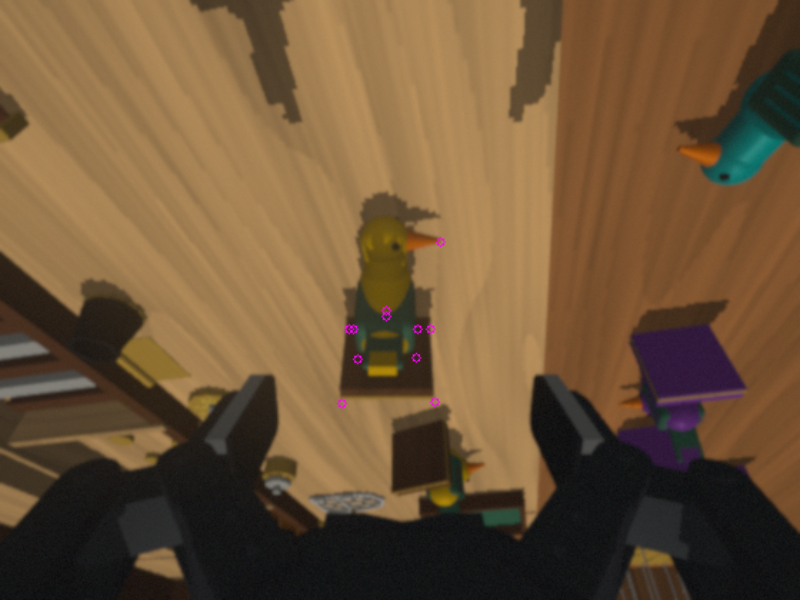

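```bash
sed -i 's/SG=\[1,-1\]/SG=[-1,-1]/' kin.py; python3 kin.py
python3 - <<'E'
from mv import *
p,Rm=lying((537,-150,42),-99.5,np.radians(30),back=70);rows(p,Rm,2,8.5)
p1,_=lying((537,-150,42),-99.5,np.radians(30));rows(p1,Rm,4,8.5,p,Rm);print(p,p1)
E
```

```text
[160.  563.7 421.3 159.9 297.8   2. ] 0.12
[ 0.1 -0.1  0.  -0.1 -0.1  0.   0.  -0.   0.   0.1  0.1 -0.1]
0.0
0.0
0.0
2 x [[0.03, -0.34, 1.07], [0.06, -0.02, -0.02], 8.5] step 11.2 deg 0.1
4 x [[-0.0, -0.0, 1.75], [0.0, 0.0, 0.0], 8.5] step 17.5 deg 0.0
[ 532.79128605 -175.15028284   90.16729559] [ 538.56795226 -140.63028679   29.54551733]
```

Emit:
jog_arm(rows=[[[0,-0.34,1.07],[0.06,0,0],8.5],[[0,-0.34,1.07],[0.06,0,0],8.5],[[0,0,0],[0,0,0],8.5]])

```text
clock: 4.22
position: [533.8, -172.3, 91.9]
ee_rot: [-0.625, 0.736, 0.166, 0.198]
contact_force: [-0.5, 0.0, -0.3]
gripper_width: 85.5
```

Run:
```python
from h import *
log();m=snap('wrist','w4')
im=cv2.imread('pics/w4.png')
cv2.imwrite('pics/w4c.png',cv2.resize(im[130:330,180:380],(800,800))[:600])
from mv import *
p1,Rm=lying((537,-150,42),-99.5,np.radians(30));rows(p1,Rm,4,8.5)
```

```text
4.22 j [-0.334  0.516 -0.061 -0.569 -1.156  0.449] p [ 533.8 -172.3   91.9] F [-0.5  0.  -0.3] w 85.5
[[-0.139, -0.987, 0.084], [-0.855, 0.162, 0.493], [-0.5, -0.003, -0.866]]
4 x [[0.08, 0.02, 1.76], [-0.02, -0.0, 0.06], 8.5] step 17.6 deg 0.1
```

View pics/w4c.png

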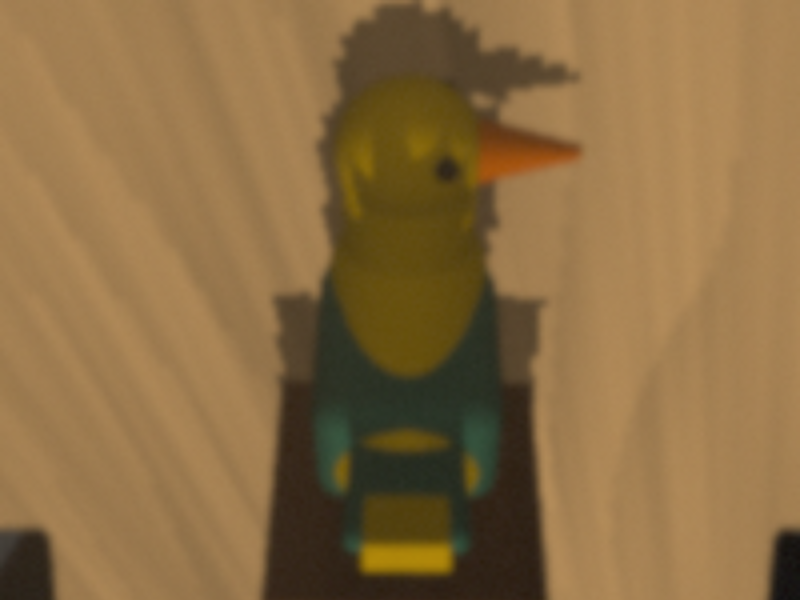

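Emit:
jog_arm(rows=[[[0.08,0.02,1.76],[0,0,0],8.5],[[0.08,0.02,1.76],[0,0,0],8.5],[[0.08,0.02,1.76],[0,0,0],8.5],[[0.08,0.02,1.76],[0,0,0],8.5],[[0,0,0],[0,0,0],8.5],[[0,0,0],[0,0,0],4]])

```text
clock: 5.03
position: [538.7, -141.8, 29.3]
ee_rot: [-0.625, 0.737, 0.166, 0.198]
contact_force: [-0.6, 0.8, 0.8]
gripper_width: 69.5
```

Run:
```python
from h import *
log();m=snap('wrist','w5');snap('side','s5')
```

```text
5.03 j [-0.289  0.587 -0.117 -0.618 -1.029  0.495] p [ 538.7 -141.8   29.3] F [-0.6  0.8  0.8] w 69.5
[[-0.14, -0.986, 0.085], [-0.855, 0.164, 0.493], [-0.5, -0.003, -0.866]]
```

View pics/w5.png

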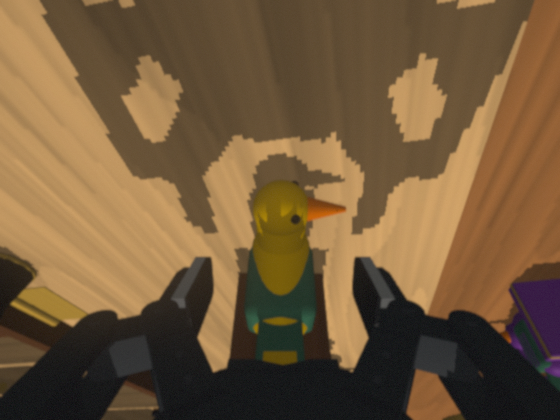

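The open pads stand on both sides of the green wings: the bird is at column 282 and the fingers at about 212 and 355. I'll close them.

Emit:
jog_arm(rows=[[[0,0,0],[0,0,0],2],[[0,0,0],[0,0,0],2],[[0,0,0],[0,0,0],2],[[0,0,0],[0,0,0],2],[[0,0,0],[0,0,0],2]])

```text
clock: 5.75
position: [538.9, -142.0, 29.9]
ee_rot: [-0.625, 0.737, 0.166, 0.199]
contact_force: [-0.2, -1.9, 5.5]
gripper_width: 29.2
```

Run:
```python
from h import *
log();m=snap('wrist','w6')
cv2.imwrite('pics/w6c.png',cv2.resize(cv2.imread('pics/w6.png')[150:400,160:400],(768,800))[:600])
```

```text
5.75 j [-0.289  0.586 -0.117 -0.618 -1.029  0.495] p [ 538.9 -142.    29.9] F [-0.2 -1.9  5.5] w 29.2
[[-0.14, -0.986, 0.086], [-0.855, 0.164, 0.492], [-0.5, -0.004, -0.866]]
```

View pics/w6c.png

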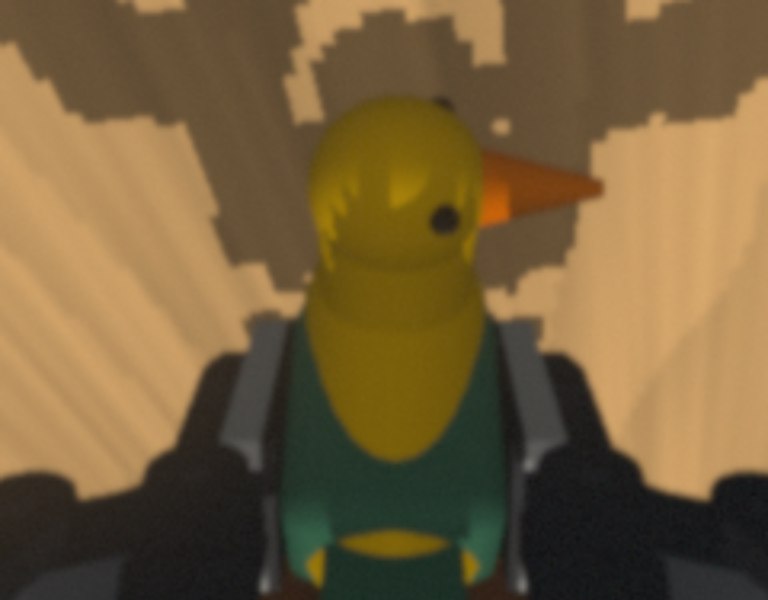

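```bash
cat >> mv.py <<'E'
def grasp_rel(c,yaw,p,Rm):
    z=az(yaw);Rb=np.stack([np.cross(Z,z),Z,z],1);return Rm.T@(np.array(c)-p),Rm.T@Rb
def tool_for(rel,base,phi,h=50):
    # bird standing with -y_b towards phi, underside centre at base
    yb=-az(phi);Rb=np.stack([np.cross(yb,Z),yb,Z],1);Rm=Rb@rel[1].T
    return np.array(base)+h*Z-Rm@rel[0],Rm
E
python3 - <<'E'
from mv import *
from bench import arm
s=arm.read_state();p=s['position'];Rm=R.from_quat(s['ee_rot']).as_matrix()
rel=grasp_rel((537,-150,42),-99.5,p,Rm);np.save('relR.npy',np.hstack([rel[0][:,None],rel[1]]))
print(rel[0].round(1),rel[1].round(3).tolist())
g,_=fit(load())
up=p+[0,0,100]
rows(up,Rm,4,2.0,p,Rm)
for phi in(-110,-99.5,-90):
  q,Rq=tool_for(rel,(558,-372,22),phi)
  o,_=track([(up,Rm),(q+[0,0,100],Rq),(q,Rq)],s['joints'],g);print(phi);[print(x) for x in o]
  rows(q+[0,0,100],Rq,20,2.0,up,Rm)
E
```

```text
[  1.1   0.5 -14.6] [[0.003, -0.5, 0.866], [-1.0, -0.004, 0.001], [0.003, -0.866, -0.5]]
4 x [[-1.25, -0.01, -2.17], [0.0, 0.0, 0.0], 2.0] step 25.0 deg 0.0
-110
([-0.28, 0.45, -0.06, -0.57, -1.19, 0.37], 'err', np.float64(0.0), 'margin', np.float64(0.88), 'step', np.float64(0.01))
([-0.11, 0.62, -0.46, 1.12, -1.22, -1.07], 'err', np.float64(0.0), 'margin', np.float64(0.61), 'step', np.float64(0.16))
([-0.13, 0.76, -0.52, 1.2, -1.13, -1.25], 'err', np.float64(0.0), 'margin', np.float64(0.55), 'step', np.float64(0.02))
20 x [[1.29, -0.36, 0.09], [-0.16, 4.49, 0.55], 2.0] step 13.4 deg 4.5
-99.5
([-0.28, 0.45, -0.06, -0.57, -1.19, 0.37], 'err', np.float64(0.0), 'margin', np.float64(0.88), 'step', np.float64(0.01))
([-0.15, 0.56, -0.6, 1.34, -1.1, -1.11], 'err', np.float64(0.0), 'margin', np.float64(0.47), 'step', np.float64(0.18))
([-0.19, 0.7, -0.65, 1.47, -1.06, -1.32], 'err', np.float64(0.0), 'margin', np.float64(0.42), 'step', np.float64(0.02))
20 x [[1.32, -0.28, 0.11], [-0.01, 4.5, -0.01], 2.0] step 13.5 deg 4.5
-90
([-0.28, 0.45, -0.06, -0.57, -1.19, 0.37], 'err', np.float64(0.0), 'margin', np.float64(0.88), 'step', np.float64(0.01))
([-0.23, 0.51, -0.71, 1.59, -1.0, -1.16], 'err', np.float64(0.0), 'margin', np.float64(0.36), 'step', np.float64(0.23))
([-0.27, 0.67, -0.75, 1.76, -1.01, -1.39], 'err', np.float64(0.0), 'margin', np.float64(0.29), 'step', np.float64(0.02))
20 x [[1.34, -0.21, 0.12], [0.12, 4.49, -0.52], 2.0] step 13.6 deg 4.5
```

Emit:
jog_arm(rows=[[[-1.25,0,-2.17],[0,0,0],2],[[-1.25,0,-2.17],[0,0,0],2],[[-1.25,0,-2.17],[0,0,0],2],[[-1.25,0,-2.17],[0,0,0],2],[[1.32,-0.28,0.11],[0,4.5,0],2],[[1.32,-0.28,0.11],[0,4.5,0],2],[[1.32,-0.28,0.11],[0,4.5,0],2],[[1.32,-0.28,0.11],[0,4.5,0],2],[[1.32,-0.28,0.11],[0,4.5,0],2],[[1.32,-0.28,0.11],[0,4.5,0],2]])

```text
clock: 7.05
position: [542.7, -215.6, 98.8]
ee_rot: [-0.646, 0.763, 0.015, 0.02]
contact_force: [-0.4, -0.3, -2.0]
gripper_width: 29.4
```

Emit:
jog_arm(rows=[[[1.32,-0.28,0.11],[0,4.5,0],2],[[1.32,-0.28,0.11],[0,4.5,0],2],[[1.32,-0.28,0.11],[0,4.5,0],2],[[1.32,-0.28,0.11],[0,4.5,0],2],[[1.32,-0.28,0.11],[0,4.5,0],2],[[1.32,-0.28,0.11],[0,4.5,0],2],[[1.32,-0.28,0.11],[0,4.5,0],2]])

```text
clock: 7.92
position: [547.2, -308.8, 108.2]
ee_rot: [-0.626, 0.74, -0.162, -0.188]
contact_force: [-0.1, -0.2, -1.8]
gripper_width: 29.1
```

```bash
cat > chk.py <<'E'
import sys
from mv import *
from h import log
s=log();rel=np.load(sys.argv[1]);rel=(rel[:,0],rel[:,1:])
q,Rq=tool_for(rel,[float(v) for v in sys.argv[2].split(',')],float(sys.argv[3]))
rows(q,Rq,int(sys.argv[4]),2.0)
E
python3 chk.py relR.npy 558,-372,122 -99.5 7; python3 kin.py|head -1
```

```text
7.92 j [-0.089  0.477 -0.514  0.755 -0.772 -0.68 ] p [ 547.2 -308.8  108.2] F [-0.1 -0.2 -1.8] w 29.1
[[-0.146, -0.986, -0.075], [-0.865, 0.165, -0.474], [0.48, -0.004, -0.877]]
7 x [[1.32, -0.31, 0.11], [-0.01, 4.48, -0.05], 2.0] step 13.6 deg 4.5
[1.607e+02 5.647e+02 4.218e+02 1.598e+02 2.977e+02 2.000e-01] 0.23
```

Emit:
jog_arm(rows=[[[1.32,-0.3,0.11],[0,4.5,0],2],[[1.32,-0.3,0.11],[0,4.5,0],2],[[1.32,-0.3,0.11],[0,4.5,0],2],[[1.32,-0.3,0.11],[0,4.5,0],2],[[1.32,-0.3,0.11],[0,4.5,0],2],[[1.32,-0.3,0.11],[0,4.5,0],2],[[1.32,-0.3,0.11],[0,4.5,0],2],[[0,0,0],[0,0,0],2]])

```text
clock: 8.93
position: [555.8, -383.9, 162.6]
ee_rot: [-0.559, 0.661, -0.324, -0.38]
contact_force: [0.3, 0.6, -1.3]
gripper_width: 29.3
```

```bash
python3 chk.py relR.npy 558,-372,122 -99.5 2
python3 - <<'E'
from h import *
from bench import arm
s=arm.read_state();Rt=R.from_quat(s['ee_rot']).as_matrix();rel=np.load('relR.npy')
c=s['position']+Rt@rel[:,0];Rb=Rt@rel[:,1:];print('bird',c.round(1),Rb.round(3).tolist())
ims=[]
for n in('side','top'):
    m=snap(n,n+'7');im=cv2.imread(f'pics/{n}7.png')
    cc=proj(m,c)[0]
    raw=im.copy()
    P=[(x,y,-50) for x,y in((-26,-26),(26,-26),(26,26),(-26,26))]
    u=proj(m,[Rb@np.array(q,float)+c for q in P]);cv2.polylines(im,[np.round(u*16).astype(int)],True,(255,0,255),1,shift=4)
    u=proj(m,Rb@np.array([-27,-14,34.])+c)[0];cv2.circle(im,tuple(int(round(v)) for v in u),2,(255,0,255),1)
    x,y=int(cc[0]),int(cc[1])
    for i in(raw,im): ims.append(cv2.resize(i[max(y-38,0):y+38,max(x-50,0):x+50],(400,300),interpolation=cv2.INTER_CUBIC))
cv2.imwrite('pics/c7.png',np.vstack([np.hstack(ims[:2]),np.hstack(ims[2:])]))
snap('wrist','w7')
E
```

```text
8.93 j [-0.154  0.563 -0.604  1.339 -1.096 -1.117] p [ 555.8 -383.9  162.6] F [ 0.3  0.6 -1.3] w 29.3
[[-0.085, -0.986, -0.14], [-0.493, 0.164, -0.854], [0.866, -0.003, -0.501]]
2 x [[0.05, -0.04, -0.03], [0.02, 0.03, -0.16], 2.0] step 0.7 deg 0.2
bird [ 557.3 -371.9  170.9] [[0.986, 0.168, -0.004], [-0.168, 0.986, -0.0], [0.004, 0.001, 1.0]]
```

View pics/c7.png

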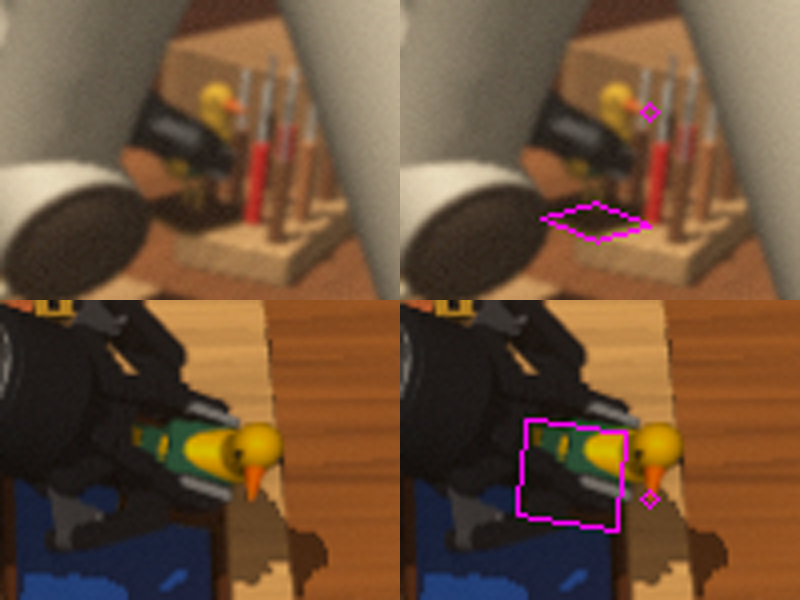

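View pics/w7.png

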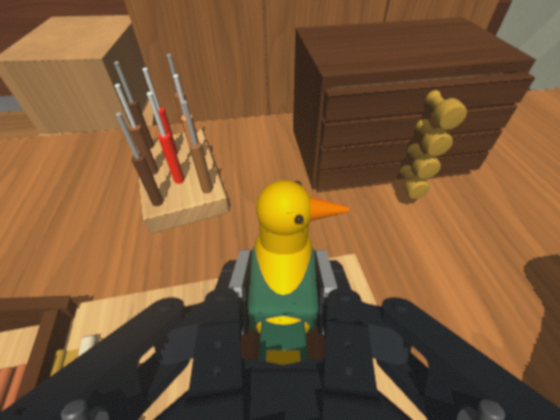

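```bash
python3 - <<'E'
from h import *
from bench import arm
s=arm.read_state();Rt=R.from_quat(s['ee_rot']).as_matrix();rel=np.load('relR.npy')
c=s['position']+Rt@rel[:,0];Rb=Rt@rel[:,1:]
T=cm('top7');S=cm('side7');W=cm('w7')
for m in(T,S,W): print(proj(m,[Rb@np.array(q)+c for q in([-27,-14,34.],[0,-14,34.],[0,-14,46.])]).round(1).tolist(), proj(m,c)[0])
E
python3 - <<'E'
import cv2
a=cv2.imread('pics/w7.png')[170:330,190:380];cv2.imwrite('pics/w7c.png',cv2.resize(a,None,fx=4,fy=4,interpolation=cv2.INTER_CUBIC)[:600])
E
```

```text
[[481.5, 164.9], [483.0, 151.1], [485.3, 149.7]] [469.72621079 153.66542671]
[[364.0, 107.0], [356.7, 104.5], [357.1, 100.2]] [352.02159397 117.35667937]
[[347.0, 206.8], [282.3, 206.5], [282.4, 185.8]] [282.10539931 277.36746574]
```

View pics/w7c.png

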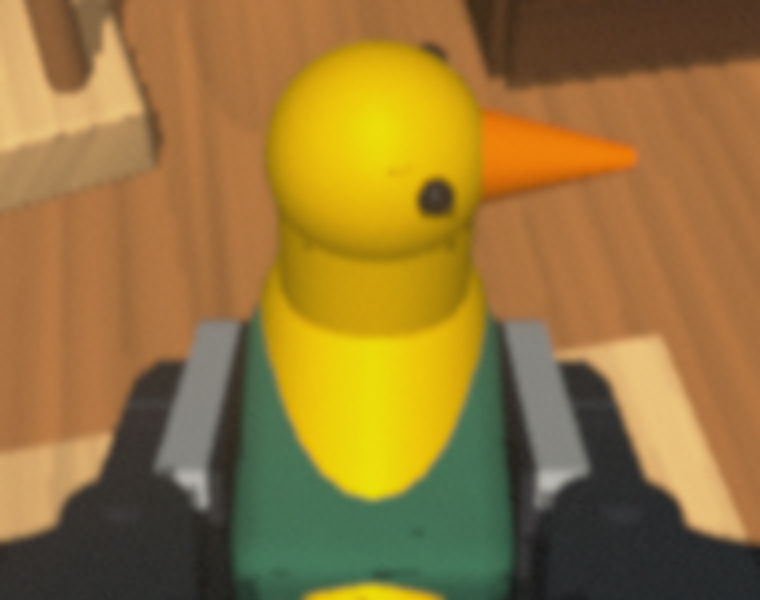

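Emit:
jog_arm(rows=[[[-1.56,0,0.9],[0,0,0],2],[[-1.56,0,0.9],[0,0,0],2],[[-1.56,0,0.9],[0,0,0],2],[[-1.56,0,0.9],[0,0,0],2],[[-1.21,0,0.7],[0,0,0],2],[[-0.52,0,0.3],[0,0,0],2],[[0,0,0],[0,0,0],2]])

```text
clock: 9.95
position: [556.2, -384.1, 70.6]
ee_rot: [-0.559, 0.661, -0.324, -0.381]
contact_force: [-0.8, -0.1, -0.4]
gripper_width: 28.9
```

```bash
python3 chk.py relR.npy 558,-372,22 -99.5 2;python3 - <<'E'
from h import *
ims=[]
for n in('side','top'):
    m=snap(n,n+'8');im=cv2.imread(f'pics/{n}8.png');x,y=[int(v) for v in proj(m,[558,-372,60])[0]]
    ims.append(cv2.resize(im[y-45:y+45,x-40:x+40],(400,450),interpolation=cv2.INTER_CUBIC))
cv2.imwrite('pics/c8.png',np.hstack(ims))
E
```

```text
9.95 j [-0.185  0.695 -0.648  1.462 -1.057 -1.312] p [ 556.2 -384.1   70.6] F [-0.8 -0.1 -0.4] w 28.9
[[-0.085, -0.986, -0.141], [-0.493, 0.164, -0.854], [0.866, -0.003, -0.5]]
2 x [[-0.3, -0.02, 0.16], [0.03, 0.01, -0.15], 2.0] step 3.4 deg 0.2
```

View pics/c8.png

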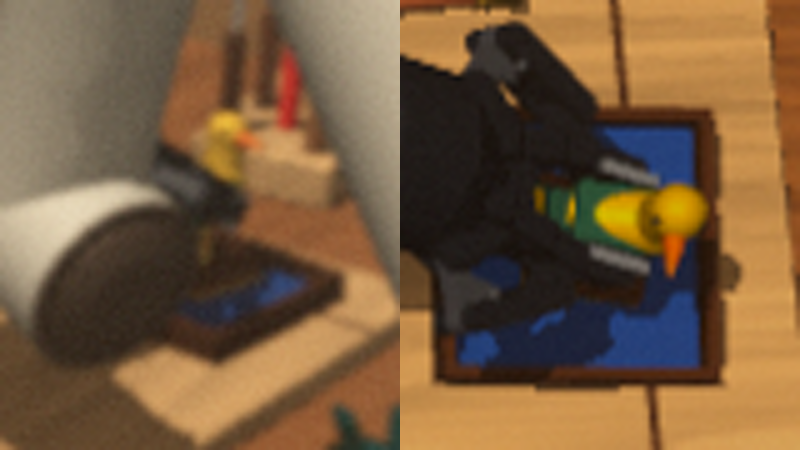

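Emit:
jog_arm(rows=[[[-0.17,0,0.1],[0,0,0],2],[[-0.17,0,0.1],[0,0,0],2],[[0,0,0],[0,0,0],2]])

```text
clock: 10.42
position: [556.1, -384.1, 66.7]
ee_rot: [-0.559, 0.661, -0.324, -0.381]
contact_force: [-0.5, -0.0, -0.6]
gripper_width: 29.1
```

Emit:
jog_arm(rows=[[[-0.17,0,0.1],[0,0,0],2],[[0,0,0],[0,0,0],2]])

```text
clock: 10.68
position: [556.1, -384.1, 64.6]
ee_rot: [-0.559, 0.661, -0.324, -0.381]
contact_force: [0.8, 0.1, -1.7]
gripper_width: 29.3
```

Emit:
jog_arm(rows=[[[-0.13,0,0.07],[0,0,0],2],[[0,0,0],[0,0,0],2]])

```text
clock: 10.92
position: [556.3, -384.3, 64.1]
ee_rot: [-0.559, 0.661, -0.325, -0.381]
contact_force: [-0.9, 0.9, 1.8]
gripper_width: 29.4
```

Emit:
jog_arm(rows=[[[-0.09,0,0.05],[0,0,0],2],[[0,0,0],[0,0,0],2]])

```text
clock: 11.18
position: [556.4, -384.4, 64.1]
ee_rot: [-0.559, 0.661, -0.325, -0.381]
contact_force: [-1.1, 1.9, 6.2]
gripper_width: 29.0
```

```bash
python3 -c "
from h import *
log();snap('wrist','w9')"
```

```text
11.18 j [-0.188  0.706 -0.65   1.474 -1.058 -1.329] p [ 556.4 -384.4   64.1] F [-1.1  1.9  6.2] w 29.0
[[-0.085, -0.986, -0.14], [-0.49, 0.164, -0.856], [0.868, -0.004, -0.497]]
```

Contact is at TCP z 64.1 (64 expected) with Fz +6 N. I'll open now.

Emit:
jog_arm(rows=[[[0.03,0,-0.02],[0,0,0],3.2],[[0,0,0],[0,0,0],4],[[0,0,0],[0,0,0],6],[[0,0,0],[0,0,0],6.5],[[0,0,0],[0,0,0],6.5]])

```text
clock: 11.85
position: [556.2, -384.1, 62.5]
ee_rot: [-0.559, 0.661, -0.324, -0.381]
contact_force: [0.8, 0.1, 0.5]
gripper_width: 65.1
```

```bash
python3 -c "
from h import *
log();snap('wrist','w10');snap('top','t10')"
```

```text
11.85 j [-0.188  0.707 -0.65   1.473 -1.055 -1.328] p [ 556.2 -384.1   62.5] F [0.8 0.1 0.5] w 65.1
[[-0.085, -0.986, -0.141], [-0.493, 0.164, -0.854], [0.866, -0.003, -0.5]]
```

View pics/w10.png

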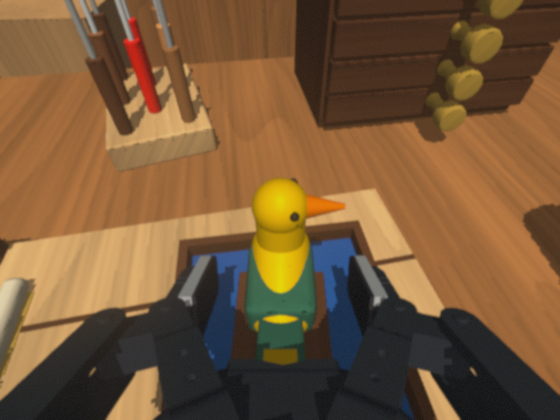

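```bash
cat > planL.py <<'E'
from mv import *
from bench import arm
s=arm.read_state();p=s['position'];Rm=R.from_quat(s['ee_rot']).as_matrix();g,_=fit(load());j=s['joints']
ret=p-120*Rm[:,2]
c=(530,86.5,42)
for sx in(1,-1):
 for thd in(20,30,45):
  th=np.radians(thd);mid=np.array([480,-60,300.]);
  p1,R1=lying(c,110.7,th,back=90,sx=sx);p2,_=lying(c,110.7,th,sx=sx)
  # intermediate tool-down orientations, rotating the chosen way
  Rd=np.stack([az(10),np.cross(-Z,az(10)),-Z],1) if 1 else 0
  for name,pre in (('direct',[]),('viaX',[(mid,np.stack([az(-160),np.cross(-Z,az(-160)),-Z],1))]),('viaX2',[(mid,np.stack([az(10),np.cross(-Z,az(10)),-Z],1))])):
   for phi in(90,110.7,130):
    q,Rq=standing((511,291,22),phi,th,sx=sx)
    o,_=track([(ret,Rm)]+pre+[(p1,R1),(p2,R1),(p2+[0,0,110],R1),(q+[0,0,100],Rq),(q,Rq)],j,g)
    print(sx,thd,name,phi,'maxerr',max(x[2] for x in o).round(3),'minmargin',min(x[4] for x in o).round(2),'step',max(x[6] for x in o).round(2),o[-1][0])
E
python3 planL.py
```

```text
1 20 direct 90 maxerr 0.376 minmargin 0.0 step 0.25 [0.1, 0.7, -0.18, -1.41, -1.24, -2.31]
1 20 direct 110.7 maxerr 0.376 minmargin 0.0 step 0.25 [0.17, 0.78, 0.03, -1.19, -1.47, -2.38]
1 20 direct 130 maxerr 0.376 minmargin 0.0 step 0.25 [0.25, 0.86, 0.21, -1.02, -1.69, -2.38]
1 20 viaX 90 maxerr 0.376 minmargin 0.0 step 0.21 [0.1, 0.7, -0.18, -1.41, -1.24, -2.31]
1 20 viaX 110.7 maxerr 0.376 minmargin 0.0 step 0.21 [0.17, 0.78, 0.03, -1.19, -1.47, -2.38]
1 20 viaX 130 maxerr 0.376 minmargin 0.0 step 0.21 [0.25, 0.86, 0.21, -1.02, -1.69, -2.38]
1 20 viaX2 90 maxerr 0.528 minmargin 0.0 step 0.3 [0.35, 0.5, -0.07, -1.02, -1.01, 3.1]
1 20 viaX2 110.7 maxerr 0.603 minmargin 0.0 step 0.3 [0.34, 0.66, 0.19, -0.96, -1.42, 3.1]
1 20 viaX2 130 maxerr 0.658 minmargin 0.0 step 0.3 [0.32, 0.91, 0.56, -1.01, -1.9, 3.1]
1 30 direct 90 maxerr 0.524 minmargin 0.0 step 0.28 [0.17, 0.62, -0.18, -1.3, -1.09, -2.46]
1 30 direct 110.7 maxerr 0.524 minmargin 0.0 step 0.28 [0.23, 0.7, 0.0, -1.08, -1.33, -2.46]
1 30 direct 130 maxerr 0.524 minmargin 0.0 step 0.28 [0.3, 0.79, 0.17, -0.92, -1.56, -2.42]
1 30
[... 3097 characters left out ...]
 minmargin 0.27 step 0.16 [0.35, 0.61, -0.04, -0.89, -1.14, 0.5]
-1 45 direct 130 maxerr 0.0 minmargin 0.27 step 0.17 [0.39, 0.69, 0.09, -0.76, -1.35, 0.63]
-1 45 viaX 90 maxerr 0.0 minmargin 0.27 step 0.16 [0.33, 0.53, -0.19, -1.05, -0.88, 0.38]
-1 45 viaX 110.7 maxerr 0.0 minmargin 0.27 step 0.16 [0.35, 0.61, -0.04, -0.89, -1.14, 0.5]
-1 45 viaX 130 maxerr 0.0 minmargin 0.27 step 0.17 [0.39, 0.69, 0.09, -0.76, -1.35, 0.63]
-1 45 viaX2 90 maxerr 0.0 minmargin 0.27 step 0.3 [0.33, 0.53, -0.19, -1.05, -0.88, 0.38]
-1 45 viaX2 110.7 maxerr 0.0 minmargin 0.27 step 0.3 [0.35, 0.61, -0.04, -0.89, -1.14, 0.5]
-1 45 viaX2 130 maxerr 0.0 minmargin 0.27 step 0.3 [0.39, 0.69, 0.09, -0.76, -1.35, 0.63]
```

Emit:
jog_arm(rows=[[[0,0,-1.5],[0,0,0],6.5],[[0,0,-2],[0,0,0],6.5],[[0,0,-3],[0,0,0],6.5],[[0,0,-4],[0,0,0],7.5],[[0,0,-4],[0,0,0],8.5]])

```text
clock: 12.58
position: [576.8, -258.2, 136.1]
ee_rot: [-0.56, 0.661, -0.324, -0.38]
contact_force: [0.9, -0.3, -0.1]
gripper_width: 84.8
```

Run:
```python
from mv import *
from h import log
from bench import arm
s=log();p=s['position'];Rm=R.from_quat(s['ee_rot']).as_matrix();g,_=fit(load())
p1,R1=lying((530,86.5,42),110.7,np.radians(45),back=90,sx=-1)
rv=R.from_matrix(Rm.T@R1).as_rotvec();print(np.degrees(np.linalg.norm(rv)))
R1h=Rm@R.from_rotvec(rv/2).as_matrix();m=np.array([500,-60,290.]);w=p1+[0,0,110]
o,_=track([(m,R1h),(w,R1),(p1,R1)],s['joints'],g);[print(x) for x in o]
print(p1,w);rows(m,R1h,10,8.5);rows(w,R1,10,8.5,m,R1h)
```

```text
12.57 j [ 0.105  0.611 -0.579  1.126 -1.181 -1.177] p [ 576.8 -258.2  136.1] F [ 0.9 -0.3 -0.1] w 84.8
[[-0.085, -0.987, -0.14], [-0.493, 0.163, -0.854], [0.866, -0.003, -0.501]]
33.565474460689316
([0.57, 0.24, -0.61, 0.8, -1.36, -0.9], 'err', np.float64(0.0), 'margin', np.float64(0.43), 'step', np.float64(0.04))
([0.87, 0.36, -0.57, 0.73, -1.2, -0.97], 'err', np.float64(0.0), 'margin', np.float64(0.46), 'step', np.float64(0.03))
([0.84, 0.5, -0.69, 0.84, -1.0, -1.17], 'err', np.float64(0.0), 'margin', np.float64(0.38), 'step', np.float64(0.02))
[512.25394341 133.46357605  96.20458146] [512.25394341 133.46357605 206.20458146]
10 x [[0.21, 0.88, -2.47], [1.19, -0.73, -0.93], 8.5] step 26.3 deg 1.7
10 x [[-1.85, -0.55, -0.87], [1.19, -0.73, -0.93], 8.5] step 21.2 deg 1.7
```

Emit:
jog_arm(rows=[[[0.21,0.88,-2.47],[1.2,-0.73,-0.93],8.5],[[0.21,0.88,-2.47],[1.2,-0.73,-0.93],8.5],[[0.21,0.88,-2.47],[1.2,-0.73,-0.93],8.5],[[0.21,0.88,-2.47],[1.2,-0.73,-0.93],8.5],[[0.21,0.88,-2.47],[1.2,-0.73,-0.93],8.5],[[0.21,0.88,-2.47],[1.2,-0.73,-0.93],8.5],[[0.21,0.88,-2.47],[1.2,-0.73,-0.93],8.5],[[0.21,0.88,-2.47],[1.2,-0.73,-0.93],8.5],[[0.21,0.88,-2.47],[1.2,-0.73,-0.93],8.5],[[0.21,0.88,-2.47],[1.2,-0.73,-0.93],8.5]])

```text
clock: 13.82
position: [498.8, -60.9, 289.8]
ee_rot: [0.668, -0.599, 0.323, 0.302]
contact_force: [-0.9, -0.5, 0.2]
gripper_width: 84.9
```

Emit:
jog_arm(rows=[[[-1.85,-0.55,-0.87],[1.2,-0.73,-0.93],8.5],[[-1.85,-0.55,-0.87],[1.2,-0.73,-0.93],8.5],[[-1.85,-0.55,-0.87],[1.2,-0.73,-0.93],8.5],[[-1.85,-0.55,-0.87],[1.2,-0.73,-0.93],8.5],[[-1.85,-0.55,-0.87],[1.2,-0.73,-0.93],8.5],[[-1.85,-0.55,-0.87],[1.2,-0.73,-0.93],8.5],[[-1.85,-0.55,-0.87],[1.2,-0.73,-0.93],8.5],[[-1.85,-0.55,-0.87],[1.2,-0.73,-0.93],8.5],[[-1.85,-0.55,-0.87],[1.2,-0.73,-0.93],8.5],[[-1.85,-0.55,-0.87],[1.2,-0.73,-0.93],8.5]])

```text
clock: 15.08
position: [511.5, 132.5, 204.9]
ee_rot: [0.761, -0.524, 0.316, 0.217]
contact_force: [0.3, 0.4, -0.6]
gripper_width: 84.9
```

```bash
cat > ov.py <<'E'
import sys
from h import *
from mv import *
log();m=snap('wrist',sys.argv[1]);im=cv2.imread(f'pics/{sys.argv[1]}.png')
Rb=birdR(np.radians(110.7));c=np.array([530,86.5,42.])
for q in [(27,-14,34),(0,0,0)]+[(x,y,-50) for x in(-26,26) for y in(-26,26)]+[(x,y,z) for x in(-15,15) for y in (22,) for z in(-12,12)]:
    u=proj(m,Rb@np.array(q,float)+c)[0];cv2.circle(im,tuple(int(round(v)) for v in u),2,(255,0,255),1)
cv2.imwrite(f'pics/{sys.argv[1]}o.png',cv2.resize(im,(800,600),interpolation=cv2.INTER_CUBIC))
p1,R1=lying((530,86.5,42),110.7,np.radians(45),back=float(sys.argv[2]),sx=-1);rows(p1,R1,int(sys.argv[3]),8.5)
E
python3 ov.py w11 90 5
```

```text
15.07 j [ 0.866  0.355 -0.577  0.73  -1.197 -0.975] p [511.5 132.5 204.9] F [ 0.3  0.4 -0.6] w 84.9
[[0.252, -0.934, 0.253], [-0.66, -0.357, -0.661], [0.708, -0.0, -0.707]]
5 x [[-1.52, -0.0, 1.54], [-0.06, -0.0, 0.05], 8.5] step 21.6 deg 0.1
```

View pics/w11o.png

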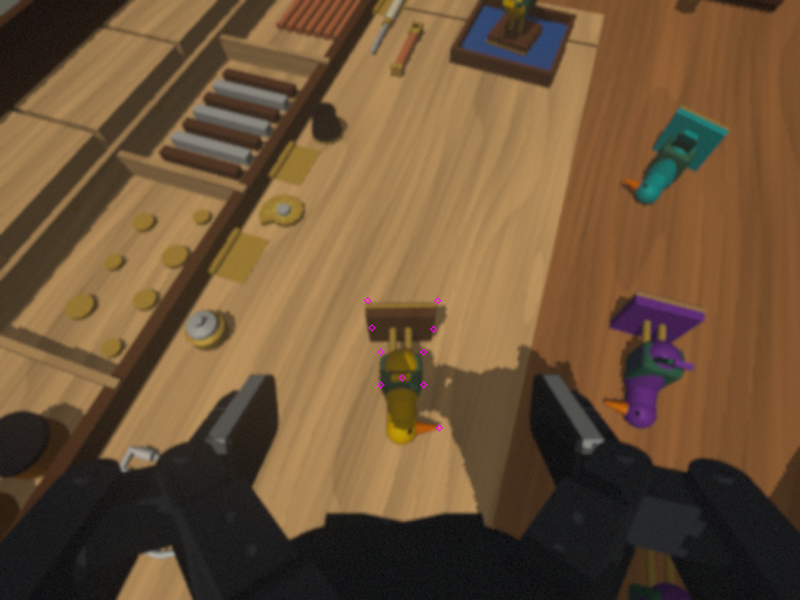

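The overlay matches the left bird within about 2 px (plinth 365-445, beak 440,428), and the right bird stands in the blue tray. I'll descend to the pre-grasp.

Emit:
jog_arm(rows=[[[-1.52,0,1.54],[0,0,0],8.5],[[-1.52,0,1.54],[0,0,0],8.5],[[-1.52,0,1.54],[0,0,0],8.5],[[-1.52,0,1.54],[0,0,0],8.5],[[-1.52,0,1.54],[0,0,0],8.5],[[0,0,0],[0,0,0],8.5]])

```text
clock: 15.88
position: [511.5, 129.8, 96.2]
ee_rot: [0.76, -0.524, 0.315, 0.219]
contact_force: [0.4, -0.9, 0.5]
gripper_width: 85.1
```

```bash
python3 ov.py w12 0 5
```

```text
15.88 j [ 0.839  0.501 -0.699  0.845 -1.001 -1.175] p [511.5 129.8  96.2] F [ 0.4 -0.9  0.5] w 85.1
[[0.253, -0.935, 0.25], [-0.658, -0.356, -0.664], [0.709, 0.003, -0.705]]
5 x [[-0.05, -0.03, 1.77], [-0.01, -0.03, 0.03], 8.5] step 17.7 deg 0.0
```

View pics/w12o.png

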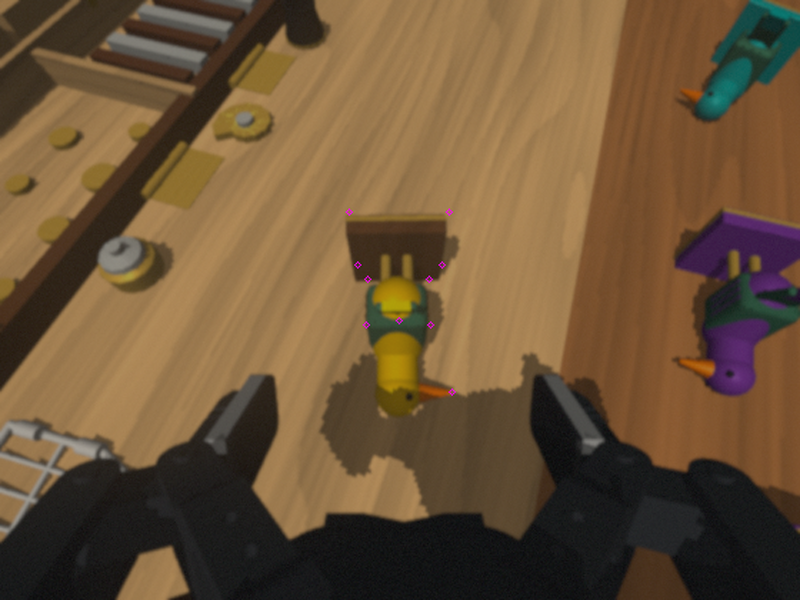

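Emit:
jog_arm(rows=[[[-0.05,-0.04,1.77],[0,0,0],8.5],[[-0.05,-0.04,1.77],[0,0,0],8.5],[[-0.05,-0.04,1.77],[0,0,0],8.5],[[-0.05,-0.04,1.77],[0,0,0],8.5],[[-0.05,-0.04,1.77],[0,0,0],8.5],[[0,0,0],[0,0,0],7]])

```text
clock: 16.68
position: [535.7, 73.4, 33.4]
ee_rot: [0.76, -0.525, 0.316, 0.218]
contact_force: [0.2, 0.8, 0.8]
gripper_width: 70.3
```

```bash
python3 ov.py w13 0 1
```

```text
16.68 j [ 0.665  0.584 -0.802  1.109 -0.857 -1.337] p [535.7  73.4  33.4] F [0.2 0.8 0.8] w 70.3
[[0.25, -0.935, 0.251], [-0.66, -0.354, -0.662], [0.708, -0.0, -0.706]]
1 x [[-0.1, 0.12, 0.07], [-0.12, -0.09, 0.02], 8.5] step 1.7 deg 0.2
```

View pics/w13o.png

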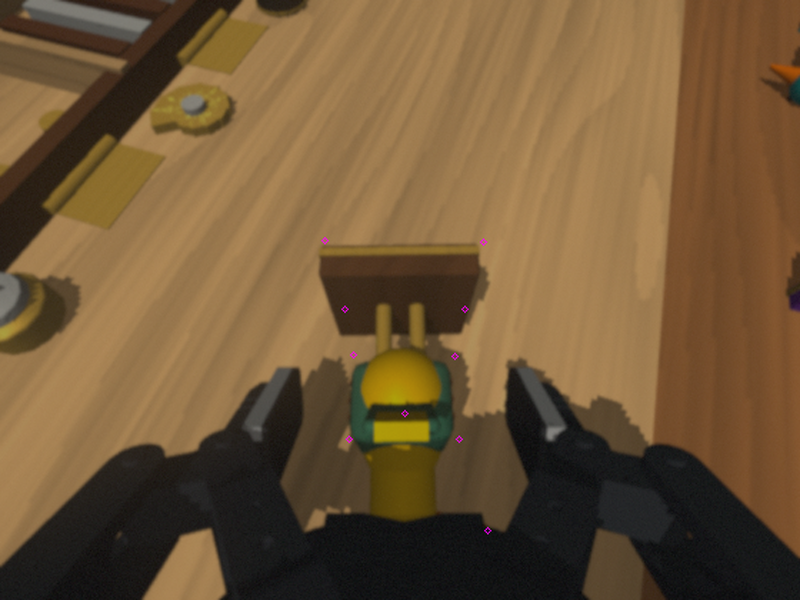

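Emit:
jog_arm(rows=[[[0,0,0],[0,0,0],2],[[0,0,0],[0,0,0],2],[[0,0,0],[0,0,0],2],[[0,0,0],[0,0,0],2],[[0,0,0],[0,0,0],2],[[0,0,0],[0,0,0],2]])

```text
clock: 17.48
position: [536.1, 74.7, 33.6]
ee_rot: [0.76, -0.524, 0.316, 0.217]
contact_force: [-2.7, 2.5, 4.6]
gripper_width: 29.3
```

Run:
```python
from mv import *
from h import log,snap
s=log();snap('wrist','w14');p=s['position'];Rm=R.from_quat(s['ee_rot']).as_matrix()
rel=grasp_rel((529.7,88.5,42),110.7,p,Rm);np.save('relL.npy',np.hstack([rel[0][:,None],rel[1]]))
print(rel[0].round(1),rel[1].round(3).tolist())
g,_=fit(load());up=p+[0,0,100];rows(up,Rm,4,2.0,p,Rm)
for phi in(100,110.7,120):
  q,Rq=tool_for(rel,(511,291,22),phi)
  o,_=track([(up,Rm),(q+[0,0,90],Rq),(q,Rq)],s['joints'],g);print(phi);[print(x) for x in o]
  rows(q+[0,0,90],Rq,24,2.0,up,Rm)
```

```text
17.48 j [ 0.666  0.584 -0.801  1.11  -0.857 -1.338] p [536.1  74.7  33.6] F [-2.7  2.5  4.6] w 29.3
[[0.251, -0.934, 0.254], [-0.66, -0.357, -0.662], [0.709, -0.002, -0.706]]
[ -4.7   1.  -16.6] [[-0.001, 0.709, -0.706], [1.0, -0.002, -0.003], [-0.003, -0.706, -0.708]]
4 x [[1.77, -0.0, -1.76], [0.0, 0.0, 0.0], 2.0] step 25.0 deg 0.0
100
([0.72, 0.43, -0.71, 0.91, -1.0, -1.09], 'err', np.float64(0.0), 'margin', np.float64(0.27), 'step', np.float64(0.02))
([0.35, 0.43, -0.08, -0.9, -1.1, 0.27], 'err', np.float64(0.0), 'margin', np.float64(0.41), 'step', np.float64(0.16))
([0.33, 0.57, -0.12, -0.97, -1.0, 0.44], 'err', np.float64(0.0), 'margin', np.float64(0.84), 'step', np.float64(0.01))
24 x [[-1.03, -0.15, -0.09], [0.0, -3.74, 0.51], 2.0] step 10.5 deg 3.8
110.7
([0.72, 0.43, -0.71, 0.91, -1.0, -1.09], 'err', np.float64(0.0), 'margin', np.float64(0.27), 'step', np.float64(0.02))
([0.35, 0.49, 0.0, -0.84, -1.24, 0.36], 'err', np.float64(0.0), 'margin', np.float64(0.41), 'step', np.float64(0.16))
([0.34, 0.61, -0.04, -0.89, -1.13, 0.51], 'err', np.float64(0.0), 'margin', np.float64(0.97), 'step', np.float64(0.01))
24 x [[-1.01, -0.23, -0.1], [0.0, -3.75, 0.01], 2.0] step 10.4 deg 3.7
120
([0.72, 0.43, -0.71, 0.91, -1.0, -1.09], 'err', np.float64(0.0), 'margin', np.float64(0.27), 'step', np.float64(0.02))
([0.37, 0.53, 0.07, -0.8, -1.35, 0.44], 'err', np.float64(0.0), 'margin', np.float64(0.42), 'step', np.float64(0.16))
([0.36, 0.65, 0.02, -0.83, -1.24, 0.57], 'err', np.float64(0.0), 'margin', np.float64(1.08), 'step', np.float64(0.01))
24 x [[-0.99, -0.29, -0.1], [0.01, -3.74, -0.42], 2.0] step 10.4 deg 3.8
```

View pics/w14.png

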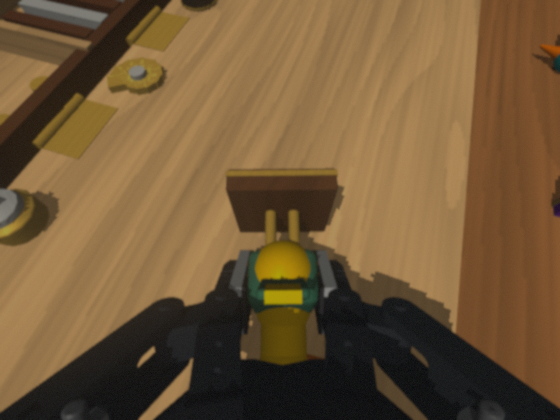

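Emit:
jog_arm(rows=[[[1.77,0,-1.76],[0,0,0],2],[[1.77,0,-1.76],[0,0,0],2],[[1.77,0,-1.76],[0,0,0],2],[[1.77,0,-1.76],[0,0,0],2],[[1.77,0,-1.76],[0,0,0],2]])

```text
clock: 18.15
position: [534.8, 73.6, 157.2]
ee_rot: [0.761, -0.524, 0.315, 0.218]
contact_force: [-0.7, -0.5, -1.3]
gripper_width: 29.1
```

Emit:
jog_arm(rows=[[[-1.01,-0.23,-0.1],[0,-3.75,0],2],[[-1.01,-0.23,-0.1],[0,-3.75,0],2],[[-1.01,-0.23,-0.1],[0,-3.75,0],2],[[-1.01,-0.23,-0.1],[0,-3.75,0],2],[[-1.01,-0.23,-0.1],[0,-3.75,0],2],[[-1.01,-0.23,-0.1],[0,-3.75,0],2],[[-1.01,-0.23,-0.1],[0,-3.75,0],2],[[-1.01,-0.23,-0.1],[0,-3.75,0],2],[[-1.01,-0.23,-0.1],[0,-3.75,0],2],[[-1.01,-0.23,-0.1],[0,-3.75,0],2]])

```text
clock: 19.4
position: [523.2, 168.0, 118.1]
ee_rot: [0.821, -0.567, 0.053, 0.038]
contact_force: [-0.2, -0.4, -2.6]
gripper_width: 29.3
```

```bash
python3 chk.py relL.npy 511,291,122 110.7 14
```

```text
19.4 j [ 0.672  0.371 -0.396  0.163 -0.853 -0.42 ] p [523.2 168.  118.1] F [-0.2 -0.4 -2.6] w 29.3
[[0.352, -0.935, 0.044], [-0.927, -0.355, -0.122], [0.129, 0.002, -0.992]]
14 x [[-0.99, -0.24, -0.0], [0.03, -3.74, 0.0], 2.0] step 10.2 deg 3.7
```

Emit:
jog_arm(rows=[[[-0.99,-0.24,0],[0,-3.74,0],2],[[-0.99,-0.24,0],[0,-3.74,0],2],[[-0.99,-0.24,0],[0,-3.74,0],2],[[-0.99,-0.24,0],[0,-3.74,0],2],[[-0.99,-0.24,0],[0,-3.74,0],2],[[-0.99,-0.24,0],[0,-3.74,0],2],[[-0.99,-0.24,0],[0,-3.74,0],2]])

```text
clock: 20.27
position: [514.6, 238.2, 122.5]
ee_rot: [0.812, -0.561, -0.135, -0.091]
contact_force: [0.1, -0.1, -1.2]
gripper_width: 29.0
```

Emit:
jog_arm(rows=[[[-0.99,-0.24,0],[0,-3.74,0],2],[[-0.99,-0.24,0],[0,-3.74,0],2],[[-0.99,-0.24,0],[0,-3.74,0],2],[[-0.99,-0.24,0],[0,-3.74,0],2],[[-0.99,-0.24,0],[0,-3.74,0],2],[[-0.99,-0.24,0],[0,-3.74,0],2],[[-0.99,-0.24,0],[0,-3.74,0],2],[[0,0,0],[0,0,0],2]])

```text
clock: 21.28
position: [510.1, 299.1, 156.4]
ee_rot: [0.76, -0.526, -0.314, -0.215]
contact_force: [0.3, -0.6, -2.1]
gripper_width: 29.0
```

```bash
python3 chk.py relL.npy 511,291,122 110.7 1
python3 - <<'E'
from h import *
from bench import arm
s=arm.read_state();Rt=R.from_quat(s['ee_rot']).as_matrix();rel=np.load('relL.npy')
c=s['position']+Rt@rel[:,0];Rb=Rt@rel[:,1:];print('bird',c.round(1),Rb.round(3).tolist())
ims=[]
for n in('side','top','wrist'):
    m=snap(n,n+'15');im=cv2.imread(f'pics/{n}15.png')
    cc=proj(m,c)[0];raw=im.copy()
    for zz in(-50,-38):
        u=proj(m,[Rb@np.array(q,float)+c for q in[(x,y,zz) for x,y in((-26,-26),(26,-26),(26,26),(-26,26))]]);cv2.polylines(im,[np.round(u*16).astype(int)],True,(255,0,255),1,shift=4)
    u=proj(m,Rb@np.array([27,-14,34.])+c)[0];cv2.circle(im,tuple(int(round(v)) for v in u),2,(255,0,255),1)
    if n=='wrist': cv2.imwrite('pics/w15o.png',im);continue
    x,y=int(cc[0]),int(cc[1])
    for i in(raw,im): ims.append(cv2.resize(i[max(y-38,0):y+38,max(x-50,0):x+50],(400,300),interpolation=cv2.INTER_CUBIC))
cv2.imwrite('pics/c15.png',np.vstack([np.hstack(ims[:2]),np.hstack(ims[2:])]))
E
```

```text
21.27 j [ 0.356  0.478  0.014 -0.835 -1.253  0.339] p [510.1 299.1 156.4] F [ 0.3 -0.6 -2.1] w 29.0
[[0.249, -0.935, -0.251], [-0.665, -0.354, 0.658], [-0.704, 0.003, -0.71]]
1 x [[-0.07, 0.1, 0.0], [0.31, -0.14, -0.17], 2.0] step 1.2 deg 0.4
bird [512.2 290.9 171.5] [[-0.935, 0.355, 0.005], [-0.355, -0.935, 0.004], [0.006, 0.003, 1.0]]
```

View pics/c15.png

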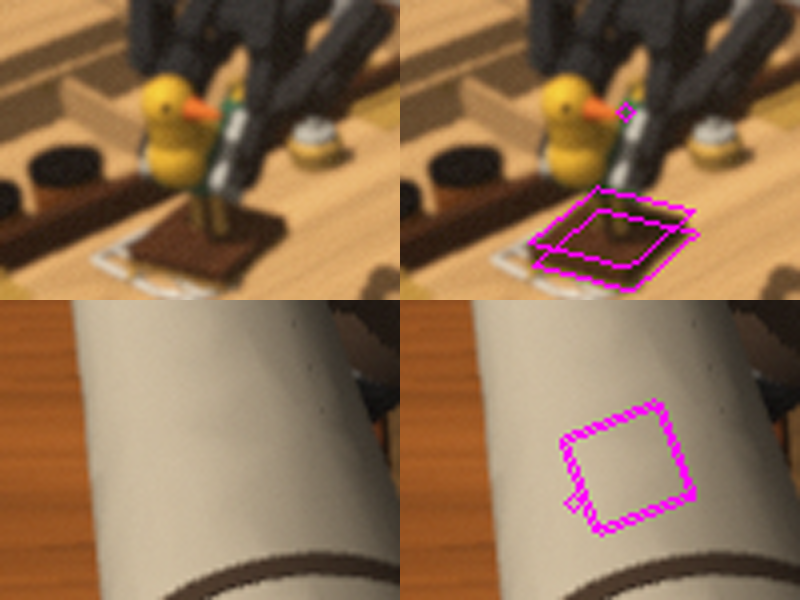

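View pics/w15o.png

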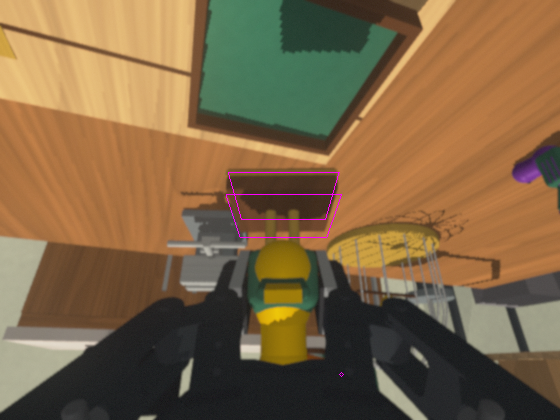

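Emit:
jog_arm(rows=[[[1.27,0,1.28],[0,0,0],2],[[1.27,0,1.28],[0,0,0],2],[[1.27,0,1.28],[0,0,0],2],[[1.27,0,1.28],[0,0,0],2],[[0.85,0,0.85],[0,0,0],2],[[0.35,0,0.35],[0,0,0],2],[[0,0,0],[0,0,0],2]])

```text
clock: 22.3
position: [510.3, 299.9, 68.7]
ee_rot: [0.761, -0.525, -0.314, -0.216]
contact_force: [0.1, 0.3, -2.0]
gripper_width: 29.0
```

```bash
python3 chk.py relL.npy 511,291,22 110.7 1
python3 - <<'E'
from h import *
for n in('side','wrist'):
    m=snap(n,n+'16')
im=cv2.imread('pics/side16.png');x,y=[int(v) for v in proj(cm('side16'),[511,291,60])[0]]
cv2.imwrite('pics/c16.png',cv2.resize(im[y-60:y+60,x-80:x+80],(800,600),interpolation=cv2.INTER_CUBIC))
E
```

```text
22.3 j [ 0.348  0.596 -0.034 -0.882 -1.149  0.483] p [510.3 299.9  68.7] F [ 0.1  0.3 -2. ] w 29.0
[[0.252, -0.935, -0.251], [-0.664, -0.356, 0.658], [-0.704, 0.0, -0.71]]
1 x [[0.85, 0.14, 0.83], [0.29, -0.12, 0.02], 2.0] step 11.9 deg 0.3
```

View pics/c16.png

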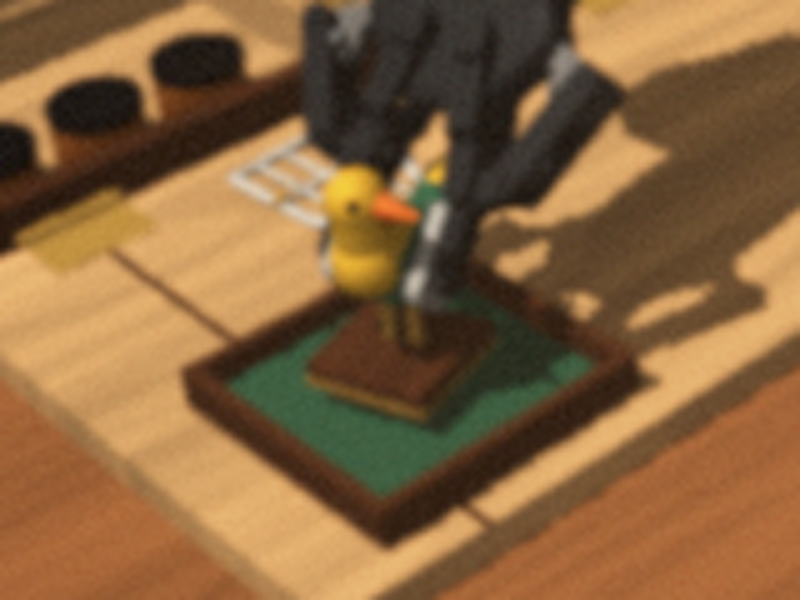

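View pics/wrist16.png

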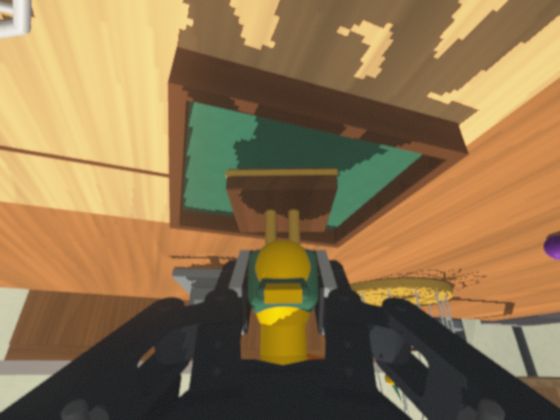

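The plinth hovers level over the middle of the green felt (side crop, about (400,360)). I'll lower it gently.

Emit:
jog_arm(rows=[[[0.28,0,0.28],[0,0,0],2],[[0.21,0,0.21],[0,0,0],2],[[0,0,0],[0,0,0],2]])

```text
clock: 22.78
position: [510.0, 299.8, 61.7]
ee_rot: [0.761, -0.525, -0.314, -0.216]
contact_force: [-0.8, 0.1, -1.2]
gripper_width: 29.7
```

Emit:
jog_arm(rows=[[[0.14,0,0.14],[0,0,0],2],[[0,0,0],[0,0,0],2]])

```text
clock: 23.02
position: [510.3, 299.9, 60.1]
ee_rot: [0.761, -0.525, -0.313, -0.216]
contact_force: [-0.0, -0.1, -0.2]
gripper_width: 28.7
```

Emit:
jog_arm(rows=[[[0.14,0,0.14],[0,0,0],2],[[0,0,0],[0,0,0],2]])

```text
clock: 23.28
position: [510.4, 300.0, 60.0]
ee_rot: [0.762, -0.524, -0.314, -0.217]
contact_force: [0.9, -2.5, 6.4]
gripper_width: 29.0
```

Emit:
jog_arm(rows=[[[-0.05,0,-0.05],[0,0,0],3.2],[[0,0,0],[0,0,0],4],[[0,0,0],[0,0,0],6],[[0,0,0],[0,0,0],6.5],[[0,0,0],[0,0,0],6.5]])

```text
clock: 23.9
position: [510.1, 299.9, 58.6]
ee_rot: [0.761, -0.525, -0.314, -0.216]
contact_force: [-0.8, 0.4, 0.6]
gripper_width: 64.9
```

Run:
```python
from h import *
log();snap('wrist','w17');snap('side','side17')
im=cv2.imread('pics/side17.png');x,y=[int(v) for v in proj(cm('side17'),[511,291,60])[0]]
cv2.imwrite('pics/c17.png',np.hstack([cv2.resize(im[y-50:y+50,x-50:x+50],(400,400)),cv2.resize(cv2.imread('pics/w17.png'),(400,300)) if 0 else cv2.resize(cv2.imread('pics/w17.png')[10:410,80:480],(400,400))]))
```

```text
23.9 j [ 0.347  0.611 -0.038 -0.888 -1.138  0.499] p [510.1 299.9  58.6] F [-0.8  0.4  0.6] w 64.9
[[0.252, -0.935, -0.251], [-0.664, -0.356, 0.658], [-0.704, 0.0, -0.71]]
```

View pics/c17.png

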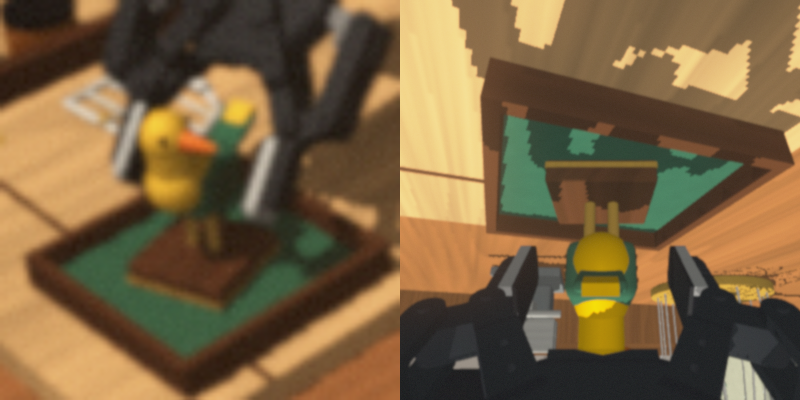

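The bird stands free with both pads clear. I'll back out along the tool axis, then look from above.

Emit:
jog_arm(rows=[[[0,0,-1.5],[0,0,0],6.5],[[0,0,-2],[0,0,0],6.5],[[0,0,-3],[0,0,0],6.5],[[0,0,-4],[0,0,0],6.5],[[0,0,-5],[0,0,0],7.5],[[0,0,-5],[0,0,0],8],[[0,0,-4],[0,0,0],8],[[0,0,0],[0,0,0],8]])

```text
clock: 25.0
position: [573.6, 135.7, 236.3]
ee_rot: [0.762, -0.525, -0.31, -0.218]
contact_force: [-0.8, 0.2, 0.0]
gripper_width: 80.1
```

Run:
```python
from h import *
log();snap('side','side18');snap('top','top18');snap('wrist','w18')
cv2.imwrite('pics/c18.png',np.vstack([np.hstack([cv2.resize(cv2.imread('pics/%s.png'%n),(400,300)) for n in('side18','top18')]),np.hstack([cv2.resize(cv2.imread('pics/w18.png'),(400,300)),cv2.resize(cv2.imread('pics/side18.png')[140:305,110:400],(400,300))])]))
```

```text
25.0 j [ 0.089  0.476  0.213 -0.745 -1.562  0.381] p [573.6 135.7 236.3] F [-0.8  0.2  0. ] w 80.1
[[0.256, -0.936, -0.243], [-0.665, -0.352, 0.659], [-0.702, -0.007, -0.712]]
```

View pics/c18.png

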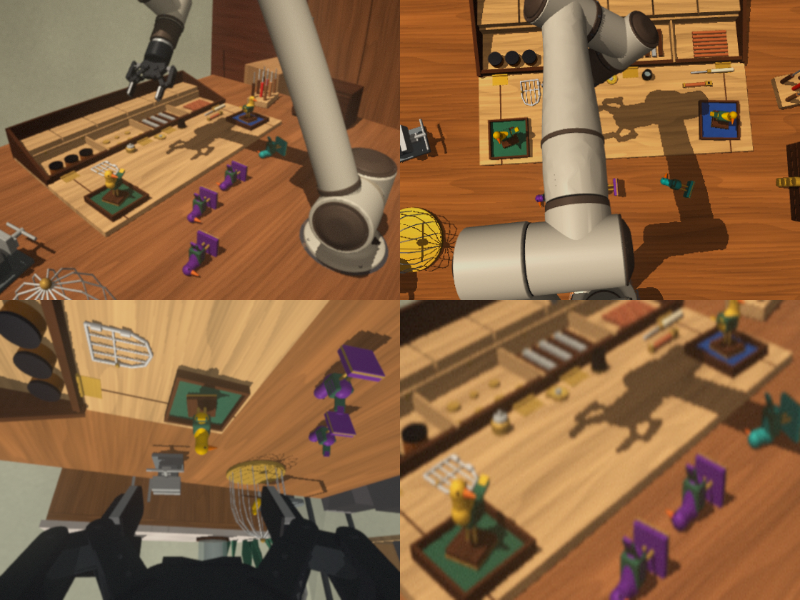

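View pics/top18.png

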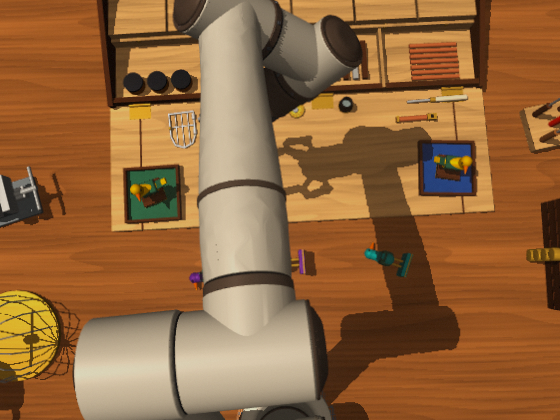

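```bash
python3 -c "
from bench import arm
print(arm.job_done())"
```

```text
the job is handed in; nothing more can be done
None
```

Both yellow birds are standing upright on their plinths, each in its own tray, and the job is handed in at 25 s of the 59 s allowed.

- **Grasp and placing:** I gripped each bird by its wings (29 mm opening) and turned it upright about the jaw axis. I lowered each one until the felt was felt (Fz about 6 N) before letting go. The left-turned bird is in the green tray on the left; the right-turned bird is in the blue tray on the right.
- **Last checks:** After backing out, the top, side and wrist pictures show both birds upright on the felt inside the tray walls. The gripper is clear of everything. The cage door and loupe are where they were in the first top picture. The arm hid some of the other things in the last top picture. The side picture shows nothing disturbed, though I did not compare every item's pixels.
- **Disagreements:**
  - With each bird held over its tray, the side camera showed it 3-5 mm off the predicted pose.
  - The left bird touched down 2-3 mm higher than computed.
  - Both are within the room in the trays, and neither needed correcting.

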